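# Hang the dipper and put the tea canisters away in the flap caddy

### The job

Tidy the pantry counter: hang the steel dipper that stands on the tea caddy by its hook on the rail, easing it into its natural lean and letting go slowly so that it does not swing, then lift the caddy's flap wide open, drop every tea canister on the counter upright into a pocket of its own, and shut the flap fully. Leave the other kitchen things where they stand.

Things in the scene. Friction and masses are not known exactly. Their poses are not given: they have to be found in the camera images.
- dipper: Stainless milk dipper, 184 mm tall, about 0.16 kg, standing at first on the shut flap: open round cup (64 mm diameter, 55 mm high), upright flat handle (4 mm thick along its x, 12 mm wide along its y) at x = +34 mm from the cup up to z = 170 mm, bent there towards +x into a hook. Origin: centre of the cup's underside; z up along the handle.
- dipper_hook (a point): Underside of the hook's apex, where the rail bears: (57, 0, 180) mm in the dipper's frame. The 12 mm wide hook is an inverted V from (34, 170) up to (57, 182) and down to (80, 170) mm in x, z; then a lip straight down to z = 149 mm. Clear gap between handle and lip 42 mm. The cup is off-centre: hung, it leans about 0.35 rad, cup swung under the rail, handle top tipped to the cup's side.
- dipper_grip (a point): Point in the middle of the handle's upper part, good to grip across its 12 mm width: (34, 0, 155) mm in the dipper's frame.
- rail: Fixed steel hanging rail: a round bar 12 mm in diameter along its own y, 220 mm long between two upright posts (16 mm thick, with feet 70 mm across), the bar's axis 240 mm above the counter. Origin: on the counter under the bar's middle.
- caddy: Fixed pale wooden tea caddy, outside 102 mm (x, depth) by 326 mm (y, width) by 85 mm high, walls 5 mm, with a flap on top. Inside, a wooden insert, its top 35 mm above the caddy's underside, has four square pockets in a row along y. Origin: centre of the underside; -x is the front, facing the robot.
- pocket0 (a point): Centre of the floor of pocket 0, 10 mm above the caddy's underside, at (-4, -111, 10) mm in the caddy's frame. The pocket is 65 mm square and 25 mm deep. Pockets are 74 mm apart.
- pocket1 (a point): Centre of the floor of pocket 1, 10 mm above the caddy's underside, at (-4, -37, 10) mm in the caddy's frame. The pocket is 65 mm square and 25 mm deep. Pockets are 74 mm apart.
- pocket2 (a point): Centre of the floor of pocket 2, 10 mm above the caddy's underside, at (-4, 37, 10) mm in the caddy's frame. The pocket is 65 mm square and 25 mm deep. Pockets are 74 mm apart.
- pocket3 (a point): Centre of the floor of pocket 3, 10 mm above the caddy's underside, at (-4, 111, 10) mm in the caddy's frame. The pocket is 65 mm square and 25 mm deep. Pockets are 74 mm apart.
- flap (a joint): Angle of the caddy's flap in rad: 0 shut, 2.0 fully open (stop). An 8 mm board over the whole caddy, its top 93.5 mm above the counter when shut, hinged along the upper far (+x) edge; the front edge swings up and over. The stiff hinge stays wherever it is left; about 2.5 N at the knob moves it.
- flap_hinge (a point): Middle of the flap's hinge line, which runs along the caddy's y.
- flap_handle (a point): Grip point in the knob on the flap's upper face (middle of its width, 30 mm from the front edge), 35 mm above that face. Turns with the flap: 72 mm in front of the hinge and 43 mm above it when shut.
- canister0: Plain metal tea canister, bell-shaped, 66 mm tall, 0.13 kg, all alike: round foot 58 mm across and 18 mm high, above z = 27 mm a straight round neck 35 mm in diameter up to the flat top. Origin: centre of the underside. Not present in every run.
- canister1: Plain metal tea canister, bell-shaped, 66 mm tall, 0.13 kg, all alike: round foot 58 mm across and 18 mm high, above z = 27 mm a straight round neck 35 mm in diameter up to the flat top. Origin: centre of the underside. Not present in every run.
- canister2: Plain metal tea canister, bell-shaped, 66 mm tall, 0.13 kg, all alike: round foot 58 mm across and 18 mm high, above z = 27 mm a straight round neck 35 mm in diameter up to the flat top. Origin: centre of the underside. Not present in every run.
- canister3: Plain metal tea canister, bell-shaped, 66 mm tall, 0.13 kg, all alike: round foot 58 mm across and 18 mm high, above z = 27 mm a straight round neck 35 mm in diameter up to the flat top. Origin: centre of the underside. Not present in every run.
- steamer: Bystander: stacked bamboo steamer tiers with lid, 200 mm diameter, 155 mm high. Origin: centre of the underside.
- plate: Bystander: white melamine plate, 170 mm diameter, 20 mm high. Origin: centre of the underside.
- pinch_bowl: Bystander: green silicone pinch bowl, 56 mm diameter, 30 mm high. Origin: centre of the underside.
- garlic_press: Bystander: stainless garlic press, 180 mm long, 28 mm high. Origin: at its middle, on the counter.
- latch_tin: Bystander: small hinged tin box with a spring latch, 73 by 103 by 47 mm. Origin: centre of the underside.
- oil_bottle: Bystander: green glass oil bottle, 60 mm diameter, 200 mm high. Origin: centre of the underside.
- mug: Bystander: white mug, 76 mm diameter, 85 mm high. Origin: centre of the underside.
Not all that is in view belongs to the job. Leave any blue or red look-alike of the canister3 alone.

How it is judged:
By the outcome, as a careful person would: the job done as asked, in the order asked, and still so for the second after the job is handed in, with the robot touching nothing.
Of canister0, canister1, canister2, canister3 only 2 to 4 are there at a start; the rules pass over those that are not, and their reading is None.
At some moment in a run one of canister0, canister1, canister2, canister3 may be knocked a few centimetres aside while the robot is not near it.
It also fails if it takes over 210 s, if anything falls off the work surface, if the arm or the gripper's body presses on something with over 40 N, if the wrist force passes 120 N, or if a joint passes its speed limit or range.

### The arm

A 6-joint arm with a two-finger parallel gripper is mounted at the origin on the work surface. World frame = base frame: x ahead of the robot, y to its left, z up, the work surface at z = 0. Lengths are in m, angles in rad, forces in N, time in s.
With the tool pointing down it reaches from about 0.35 to 0.875 m from the base axis. Payload 4.2 kg.
Tool frame: the origin (TCP) lies between the finger pads; the fingertips stand 17 mm ahead of it and the grasp point (between the pads) lies 2 mm behind it; z points along the fingers, y is the line along which they close (so a half turn about z gives the same grasp; the last joint's range is limited). The gripper opens to 87 mm and grips with 3 to 60 N. Pads are 19 mm wide; open, the fingers measure 117 mm over their backs; the gripper's body (75 mm by 190 mm) begins 51 mm behind the grasp point.
Start: joints at [0.259, 0.385, 0.008, 0, -1.194, -0.259], TCP at [0.625, 0, 0.24] pointing down, gripper open.
Joint ranges: [-3.14, 3.14], [-1.21, 2.06], [-1.07, 1.41], [-3.16, 2.05], [-2.99, -0.16], [-3.1, 3.1]. Speed limits (rad/s): [2.79, 2.79, 3.14, 3.14, 3.14, 3.14].

### API

Orientations are given as a rotation vector (axis times angle).
In Python, from cell import manip gives the robot as it stands.
- The arm moves only by the tool apply_moves, never from a script. Its argument "targets" is a list of rows, each a list of 3 entries, a list of its own where there are three numbers: the closure in counts, from 0 (fully open) to 255 (shut), then the shift along the tool's x, y, z scaled (see below), then the turn about the tool's z scaled (see below). In form: [[fingers, [dx, dy, dz], turn], ...]. A call has 1 to 12 rows; each row is the pose to reach, as a shift and turn from the pose commanded when the call began, along the tool's axes at that moment; what a row does not reach only later rows make up. The controller multiplies each number of a shift by 400 mm and each number of a turn by 90 degrees. A row lasts 1/8 s, in which the tool goes at most 62.5 mm and 10.7 degrees, less where a joint would pass 70% of its speed; a pose out of reach is approached as far as the arm can. A call with a number of a shift or a turn outside -1 to 1 is refused whole. A call with a gripper value outside its range is refused whole. The fingers move at their own pace and stop on an object; "newtons" is the grip in N (left out, the last holds). Time passes only in rows, so rows that repeat a pose let the fingers close. It gives the time, the measured TCP pose, the force, the opening and the grip force at its end, in the units of the state.
- manip.read_state(): the state, without advancing time (a new reading comes with each control period).
- manip.grab_frame(name): name is "scene" or "side" or "wrist"; returns a dict with "image" (420x560x3 uint8, red, green, blue), "z_map" (420x560 float32, m along the optical axis (not along the pixel's ray), 0 where there is no reading), "mtx" (3x3 intrinsics, pixels), "R" (3x3) and "t" (3): a world point X has camera coordinates R X + t; the wrist camera has in their place "hand_eye" (4x4, takes a point from camera to tool coordinates, whose origin is the TCP and whose axes are the flange's). Camera axes: x right, y down, z forward; pixel columns grow to the right and rows downward; lengths in m; the calibration is good to about 2 mm. A picture is of the moment at which its call begins: read the wrist's pose just before it.
- manip.job_done(): hands the job in; it is judged then, once.
The state is a dict: "time": time; "joints": joint angles; "joint_vel": joint speeds; "tau": joint torques, N m; "tcp_pos": TCP position; "ee_rot": TCP orientation; "contact_force": force on the tool from outside, world axes, zero at the start; "ft_torque": the same for the moment, N m; "opening": opening from 0.0 (shut) to 1.0 (fully open); "gripper_force": force on a finger pad.
Only numpy, scipy, OpenCV 4.12 (cv2) and the standard library are available. Lean on these libraries where they do the work, as an engineer would, in place of code of your own. Each camera call takes 0.05 s, during which the arm holds its last target. There are 200 camera calls.

## Working session

There is one attempt and no reset: what is moved stays moved. The work goes in short steps, Python scripts to look and compute and a tool call to move; the robot and the scene stay as the last step left them, time stands still between calls to the robot, and variables do not carry over. Pictures are saved under pics/ and viewed, at most 14 in all, crops included, and the job is handed in when it is done.

Besides the shell and the picture viewer there is one more tool, called by a JSON object that holds its "method" and its "body", one argument or row to a line. apply_moves: Moves the arm, as the interface text tells. Its arguments: {"type":"object","properties":{"targets":{"type":"array"},"newtons":{"type":"number"}},"required":["targets"]}

```bash
ls; mkdir -p pics; cat > h.py <<'E'
import numpy as np, cv2
from cell import manip
from scipy.spatial.transform import Rotation as Ro
def grab(n):
    s=manip.read_state(); f=manip.grab_frame(n)
    if n=='wrist':
        T=np.eye(4);T[:3,:3]=Ro.from_rotvec(s['ee_rot']).as_matrix();T[:3,3]=s['tcp_pos']
        C=T@f['hand_eye']; f['C']=C
    else:
        C=np.eye(4);C[:3,:3]=np.array(f['R']).T;C[:3,3]=-np.array(f['R']).T@np.array(f['t']); f['C']=C
    z=f['z_map'];K=np.array(f['mtx']);v,u=np.mgrid[:z.shape[0],:z.shape[1]]
    P=np.stack([(u-K[0,2])/K[0,0]*z,(v-K[1,2])/K[1,1]*z,z],-1)
    f['P']=P@C[:3,:3].T+C[:3,3]; f['P'][z==0]=np.nan
    return f
def save(f,name,crop=None,scale=1):
    im=f['image'][:,:,::-1]
    if crop: u0,v0,u1,v1=crop; im=im[v0:v1,u0:u1]
    cv2.imwrite('pics/'+name+'.png',cv2.resize(im,None,fx=scale,fy=scale))
E
python3 - <<'E'
from h import *
import pickle
a=grab('scene');b=grab('side')
pickle.dump((a,b),open('init.pkl','wb'))
im=np.hstack([a['image'],b['image']])
save(a,'scene0',scale=1.4);save(b,'side0',scale=1.4)
s=manip.read_state();print(s)
E
```

```text
pics
{'time': 0.1, 'joints': array([ 2.58600641e-01,  3.85518847e-01,  6.77530005e-03, -4.08431522e-04,
       -1.19401007e+00, -2.58571120e-01]), 'joint_vel': array([ 5.47148826e-04, -3.16057098e-03,  1.99359099e-03,  1.53655149e-03,
       -2.97214940e-04, -4.50368296e-05]), 'tau': array([ 1.65357815e-04, -3.91689312e+01,  1.87934643e+01,  4.23187181e+00,
        1.34990664e-02, -6.93199490e-05]), 'tcp_pos': array([6.24503375e-01, 1.33732545e-05, 2.38554258e-01]), 'ee_rot': array([ 2.22024512e+00, -2.22051407e+00, -2.06028774e-03]), 'contact_force': array([-0.23082244, -0.52402864, -0.65139798]), 'ft_torque': array([ 0.00714267,  0.0257307 , -0.03440411]), 'gripper_force': 0.0, 'opening': 1.0000515980070444}
```

View pics/scene0.png

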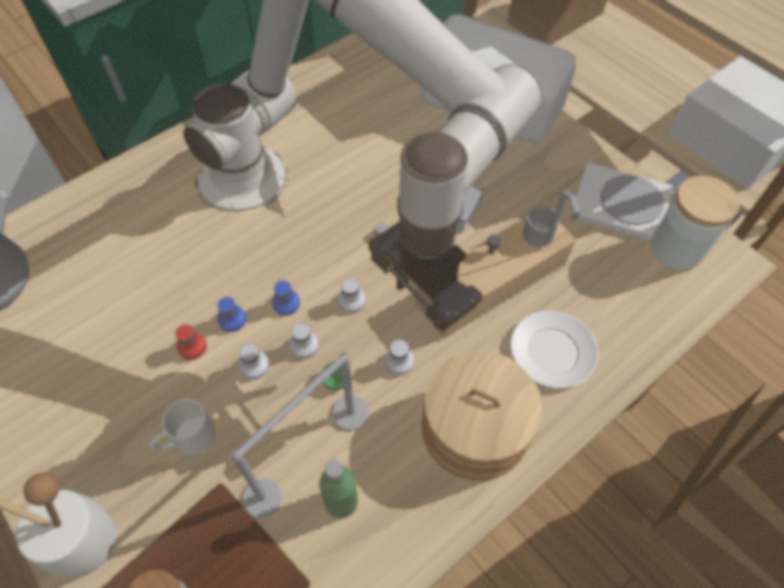

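View pics/side0.png

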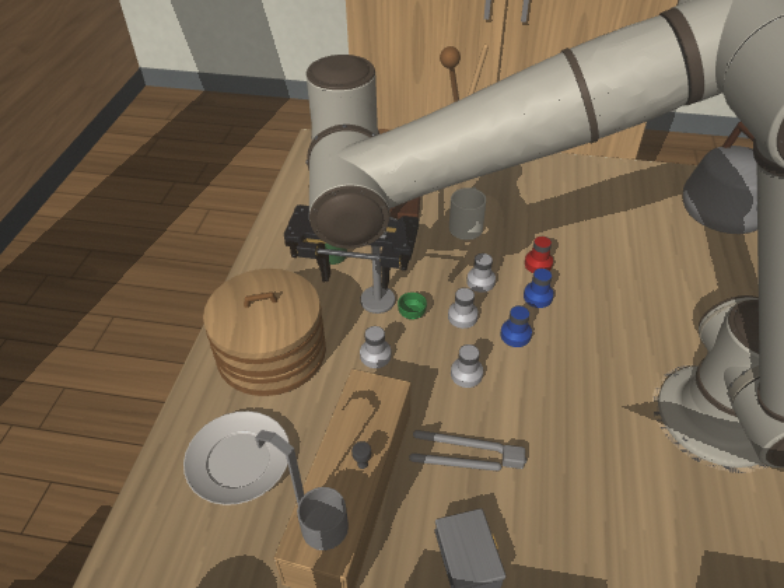

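The scene picture shows four silver canisters at (351,295), (304,341), (253,360) and (400,356). The look-alikes are blue at (285,297) and (231,313), and red at (190,341), so I choose only the silver ones. The dipper is on the caddy at (540,225), the flap knob at (493,243), and the rail bar runs from (238,455) to (347,358). The side view agrees.

```bash
python3 - <<'E'
from h import *
import pickle
a,b=pickle.load(open('init.pkl','rb'))
# world top-down maps, merged
for n,f in(('scene',a),('side',b)):
    P=f['P'].reshape(-1,3);I=f['image'].reshape(-1,3).astype(int)
    ok=np.isfinite(P[:,0]);P=P[ok];I=I[ok]
    print(n,'cam',f['C'][:3,3],'cnt z', np.median(P[(abs(P[:,2])<.01),2]))
    # canister tops: z 0.06-0.07
    m=(P[:,2]>.060)&(P[:,2]<.070)&(P[:,0]>.2)&(P[:,0]<1)&(abs(P[:,1])<.7)
    G=np.zeros((500,900),np.uint8);q=P[m];ii=((q[:,0]-0)*500).astype(int);jj=((q[:,1]+.9)*500).astype(int)
    k=(ii>=0)&(ii<500)&(jj>=0)&(jj<900);G[ii[k],jj[k]]=1
    nn,L=cv2.connectedComponents(cv2.dilate(G,np.ones((3,3),np.uint8)))
    for c in range(1,nn):
        w=np.zeros(len(q),bool);w[k]=L[ii[k],jj[k]]==c
        if w.sum()>15: print(' comp',w.sum(),q[w].min(0).round(3),q[w].max(0).round(3),I[m][w].mean(0).round())
    # flap top
    m=(P[:,2]>.089)&(P[:,2]<.098)&(P[:,0]>.3)&(P[:,1]<-.0)&(P[:,1]>-.6)
    r=cv2.minAreaRect(P[m][:,:2].astype(np.float32));print(' flap',m.sum(),np.median(P[m][:,2]),r)
    m=(P[:,2]>.232)&(P[:,2]<.250)&(P[:,1]>.05)&(P[:,0]>.5)
    if m.sum():r=cv2.minAreaRect(P[m][:,:2].astype(np.float32));print(' rail',m.sum(),r,P[m].min(0),P[m].max(0))
    m=(P[:,2]>.115)&(P[:,2]<.4)&(P[:,0]>.3)&(P[:,1]<-.12)&(P[:,1]>-.6)
    for zl in np.arange(.1,.3,.015):
        mm=m&(P[:,2]>zl)&(P[:,2]<zl+.015)
        if mm.sum():print('  dip',zl.round(3),mm.sum(),P[mm].min(0).round(3),P[mm].max(0).round(3),np.median(P[mm],0).round(3))
E
```

```text
scene cam [ 1.02727385 -0.41145331  1.18420205] cnt z 0.0005675051747224824
 comp 132 [ 0.297 -0.34   0.061] [ 0.334 -0.306  0.07 ] [164.  88.  78.]
 comp 124 [ 0.295 -0.246  0.06 ] [ 0.331 -0.211  0.07 ] [ 99. 108. 158.]
 comp 106 [ 0.332 -0.138  0.061] [ 0.37  -0.104  0.07 ] [ 98. 108. 158.]
 comp 41 [0.342 0.575 0.06 ] [0.382 0.629 0.07 ] [126. 124. 122.]
 comp 136 [ 0.412 -0.27   0.06 ] [ 0.448 -0.235  0.07 ] [155. 153. 154.]
 comp 119 [ 0.418 -0.03   0.06 ] [0.453 0.004 0.07 ] [170. 168. 169.]
 comp 129 [ 0.437 -0.168  0.061] [ 0.475 -0.131  0.07 ] [173. 171. 172.]
 comp 58 [ 0.44  -0.448  0.06 ] [ 0.472 -0.381  0.07 ] [122. 119. 112.]
 comp 18 [ 0.464 -0.484  0.061] [ 0.474 -0.463  0.07 ] [135. 129. 120.]
 comp 51 [ 0.492 -0.442  0.06 ] [ 0.515 -0.38   0.07 ] [120. 117. 110.]
 comp 80 [ 0.523 -0.698  0.06 ] [ 0.582 -0.599  0.07 ] [164. 162. 155.]
 comp 18 [0.525 0.082 0.061] [0.568 0.087 0.07 ] [104.  89.  72.]
 comp 130 [ 0.587 -0.045  0.061] [ 0.621 -0.011  0.07 ] [171. 170. 172.]
 comp 108 [0.63  0.145 0.06 ] [0.656 0.398 0.07 ] [139. 119.  93.]
 comp 17 [ 0.724 -0.098  0.06
[... 2526 characters left out ...]
08552551, -0.22669388353824615), (0.49809548258781433, 0.01937498338520527), 61.955047607421875)
 rail 52 ((0.6510161757469177, 0.3296779990196228), (0.012689897790551186, 0.051195912063121796), 68.46744537353516) [0.62561697 0.31889288 0.23224348] [0.67699391 0.3443377  0.24999977]
  dip 0.115 5 [ 0.621 -0.158  0.115] [ 0.629 -0.156  0.118] [ 0.624 -0.157  0.117]
  dip 0.13 25 [ 0.618 -0.164  0.131] [ 0.635 -0.156  0.145] [ 0.625 -0.158  0.14 ]
  dip 0.145 16 [ 0.619 -0.165  0.146] [ 0.634 -0.155  0.154] [ 0.625 -0.158  0.148]
  dip 0.28 25 [ 0.536 -0.599  0.282] [ 0.566 -0.588  0.295] [ 0.55  -0.594  0.289]
  dip 0.295 64 [ 0.528 -0.6    0.295] [ 0.567 -0.582  0.31 ] [ 0.548 -0.591  0.304]
```

```bash
python3 - <<'E'
from h import *
import pickle
a,b=pickle.load(open('init.pkl','rb'))
for n,f in(('scene',a),('side',b)):
    P=f['P'].reshape(-1,3);P=P[np.isfinite(P[:,0])]
    box=lambda x0,x1,y0,y1,z0,z1:P[(P[:,0]>x0)&(P[:,0]<x1)&(P[:,1]>y0)&(P[:,1]<y1)&(P[:,2]>z0)&(P[:,2]<z1)]
    print(n)
    q=box(.45,.75,.05,.5,.087,.099);r=cv2.minAreaRect(q[:,:2].astype(np.float32));print(' flap',len(q),np.median(q[:,2]),r, cv2.boxPoints(r).round(3).tolist())
    q=box(.5,.75,.05,.5,.108,.135)
    print(' above flap');
    for zl in np.arange(.1,.3,.012):
        w=box(.45,.75,.05,.5,zl,zl+.012)
        if len(w):print('  ',zl.round(3),len(w),w.min(0).round(3),w.max(0).round(3),np.median(w,0).round(3))
    q=box(.55,.75,-.45,-.1,.238,.256)
    r=np.polyfit(q[:,1],q[:,0],1);print(' rail',len(q),q.min(0),q.max(0),'x=',r, 'xat mid',np.polyval(r,-.275))
    for zl in np.arange(.0,.25,.03):
        w=box(.55,.75,-.45,-.1,zl+.003,zl+.033)
        for s in (-1,1):
            v=w[(w[:,1]+.275)*s>.06]
            if len(v):print('  ',zl.round(3),len(v),v.min(0).round(3),v.max(0).round(3))
E
```

```text
scene
 flap 1988 0.09388058814095668 ((0.5925125479698181, 0.27690744400024414), (0.25853779911994934, 0.10428067296743393), 84.16960906982422) [[0.527999997138977, 0.15399999916553497], [0.6309999823570251, 0.14300000667572021], [0.6579999923706055, 0.4000000059604645], [0.5540000200271606, 0.41100001335144043]]
 above flap
   0.1 105 [0.566 0.238 0.1  ] [0.633 0.379 0.112] [0.594 0.33  0.106]
   0.112 152 [0.566 0.051 0.112] [0.748 0.378 0.124] [0.611 0.32  0.12 ]
   0.124 200 [0.556 0.05  0.124] [0.749 0.378 0.136] [0.597 0.316 0.13 ]
   0.136 159 [0.556 0.233 0.136] [0.633 0.381 0.148] [0.584 0.326 0.141]
   0.148 50 [0.568 0.313 0.148] [0.635 0.376 0.158] [0.609 0.336 0.15 ]
   0.16 13 [0.626 0.33  0.161] [0.634 0.34  0.171] [0.632 0.334 0.164]
   0.172 16 [0.627 0.329 0.172] [0.634 0.346 0.184] [0.631 0.334 0.179]
   0.184 8 [0.625 0.329 0.185] [0.634 0.337 0.194] [0.63  0.333 0.191]
   0.196 16 [0.626 0.329 0.196] [0.635 0.342 0.208] [0.631 0.334 0.201]
   0.208 14 [0.628 0.33  0.209] [0.634 0.342 0.22 ] [0.632 0.335 0.214]
   0.22 15 [0.625 0.329 0.221] [0.635 0.341 0.231] [0
[... 2423 characters left out ...]
 0.208] [0.629 0.342 0.203]
   0.208 23 [0.626 0.333 0.208] [0.633 0.343 0.22 ] [0.629 0.34  0.214]
   0.22 23 [0.626 0.332 0.22 ] [0.633 0.345 0.231] [0.629 0.339 0.226]
   0.232 28 [0.626 0.326 0.232] [0.677 0.344 0.244] [0.629 0.339 0.238]
   0.244 43 [0.626 0.319 0.244] [0.677 0.344 0.256] [0.633 0.333 0.249]
   0.256 68 [0.625 0.315 0.257] [0.676 0.344 0.268] [0.632 0.336 0.265]
   0.268 168 [0.63  0.317 0.268] [0.674 0.342 0.28 ] [0.648 0.331 0.273]
   0.28 1 [0.654 0.336 0.28 ] [0.654 0.336 0.28 ] [0.654 0.336 0.28 ]Traceback (most recent call last):
  File "<stdin>", line 15, in <module>
    raise TypeError("expected non-empty vector for x")
TypeError: expected non-empty vector for x
```

```bash
python3 - <<'E'
from h import *
import pickle
a,b=pickle.load(open('init.pkl','rb'))
im=cv2.resize(a['image'][120:220,260:430],None,fx=4,fy=4,interpolation=cv2.INTER_CUBIC)
im2=cv2.resize(a['image'][180:290,110:310],None,fx=3.4,fy=3.4,interpolation=cv2.INTER_CUBIC)
cv2.imwrite('pics/cr.png',im[:,:,::-1][:, :680])
cv2.imwrite('pics/cr2.png',im2[:,:,::-1])
E
```

```text
(no output)
```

View pics/cr.png

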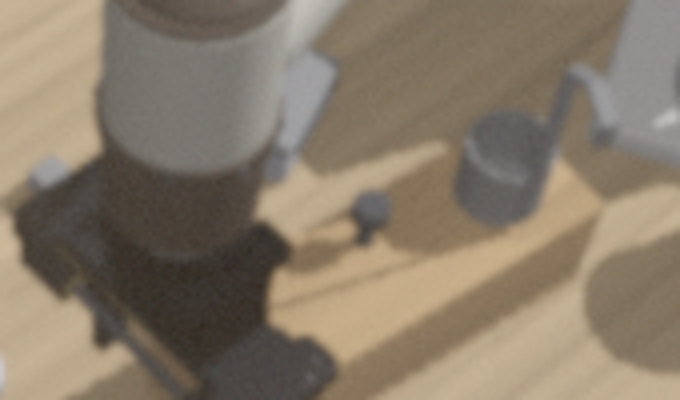

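The crop confirms the choice: a knob at (370,210), the dipper cup at (500,170), and its hook pointing up and right to about (600,130). Next I move above the dipper.

{"method": "apply_moves", "body": {
  "targets": [
    [0, [0, 0, -0.15], 0],
    [0, [-0.1, 0, -0.3], -0.1],
    [0, [-0.22, 0, -0.35], -0.2],
    [0, [-0.34, 0, -0.35], -0.3],
    [0, [-0.46, 0, -0.35], -0.4],
    [0, [-0.58, 0, -0.35], -0.5],
    [0, [-0.7, 0, -0.35], -0.6],
    [0, [-0.8, 0, -0.35], -0.7],
    [0, [-0.847, 0, -0.35], -0.76],
    [0, [-0.847, 0, -0.35], -0.76],
    [0, [-0.847, 0, -0.35], -0.76]
  ],
  "newtons": 15
}}

```text
time: 1.48
tcp_pos: [0.625, 0.3382, 0.3793]
ee_rot: [3.085, -0.591, -0.001]
contact_force: [-0.1, -1.0, 0.3]
opening: 0.996
gripper_force: 0.0
```

```bash
cat >> h.py <<'E'
def goto(x,y,z,yaw=None):
    """print shift/turn (scaled) from measured pose to TCP x,y,z with tool-y at angle yaw (mod pi)"""
    s=manip.read_state();R=Ro.from_rotvec(s['ee_rot']).as_matrix()
    d=R.T@(np.array([x,y,z])-s['tcp_pos'])/.4
    a=np.arctan2(R[1,1],R[0,1]);t=0
    if yaw is not None: t=-((yaw-a+np.pi/2)%np.pi-np.pi/2)/(np.pi/2)
    print('shift',d.round(3),'turn',round(t,3),'| tcp',s['tcp_pos'].round(4),'yaw_y',a.round(3),'t',round(s['time'],2),'F',s['contact_force'].round(1),'op',round(s['opening'],3),'grip',round(s['gripper_force'],1))
E
python3 - <<'E'
from h import *
f=grab('wrist');save(f,'w1')
P=f['P'].reshape(-1,3);P=P[np.isfinite(P[:,0])]
box=lambda x0,x1,y0,y1,z0,z1:P[(P[:,0]>x0)&(P[:,0]<x1)&(P[:,1]>y0)&(P[:,1]<y1)&(P[:,2]>z0)&(P[:,2]<z1)]
for zl in (.16,.2,.24,.25,.26,.27):
    w=box(.55,.75,.25,.45,zl,zl+.01)
    if len(w):print(zl,len(w),w.min(0).round(4),w.max(0).round(4))
w=box(.55,.75,.25,.42,.268,.29);print(cv2.minAreaRect(w[:,:2].astype(np.float32)),w[:,2].max())
w=box(.55,.75,.25,.42,.14,.152);print(cv2.minEnclosingCircle(w[:,:2].astype(np.float32)),np.median(w,0))
goto(.624,.339,.2495,np.pi/2-.373)
f=grab('side');P=f['P'].reshape(-1,3);P=P[np.isfinite(P[:,0])]
q=box(.55,.75,-.45,-.1,.238,.256);print(len(q),q.min(0),q.max(0),np.polyfit(q[:,1],q[:,0],1))
E
```

```text
0.24 6 [0.6751 0.3219 0.2474] [0.6766 0.326  0.25  ]
0.25 8 [0.6726 0.3155 0.2505] [0.6748 0.3211 0.2523]
0.26 333 [0.6259 0.3157 0.2622] [0.6768 0.3435 0.27  ]
0.27 548 [0.6353 0.3189 0.27  ] [0.6688 0.3409 0.279 ]
((0.6524575352668762, 0.3292432427406311), (0.012012331746518612, 0.04333505034446716), 69.74503326416016) 0.2789810154609792
((0.5981607437133789, 0.3492301106452942), 0.03192375972867012) [0.58943881 0.35449954 0.14769659]
shift [-0.004 -0.002  0.325] turn -0.004 | tcp [0.6251 0.3378 0.3797] yaw_y -1.95 t 1.52 F [ 0.1 -0.7  0.1] op 1.003 grip 0.0
256 [ 0.61897689 -0.38871782  0.23863341] [ 0.6600476  -0.15545762  0.25008099] [-0.11684958  0.60741772]
```

View pics/w1.png

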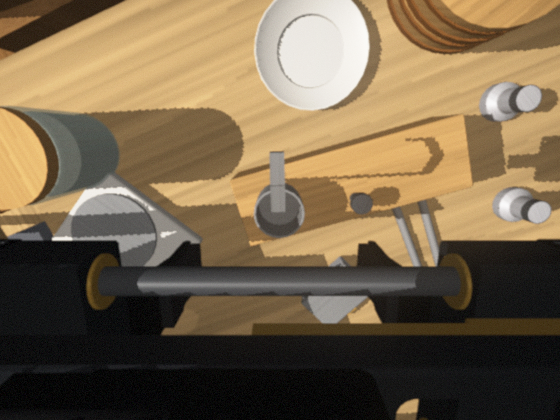

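Wrist view: the hook and handle lie along the image's vertical axis at (278,180), with the cup at (279,210), square to the fingers. Descend and grip.

{"method": "apply_moves", "body": {
  "targets": [
    [0, [-0.004, -0.002, 0.1], 0],
    [0, [-0.004, -0.002, 0.2], 0],
    [0, [-0.004, -0.002, 0.28], 0],
    [0, [-0.004, -0.002, 0.325], 0],
    [0, [-0.004, -0.002, 0.325], 0],
    [200, [-0.004, -0.002, 0.325], 0],
    [255, [-0.004, -0.002, 0.325], 0],
    [255, [-0.004, -0.002, 0.325], 0],
    [255, [-0.004, -0.002, 0.325], 0],
    [255, [-0.004, -0.002, 0.325], 0],
    [255, [-0.004, -0.002, 0.325], 0],
    [255, [-0.004, -0.002, 0.325], 0]
  ],
  "newtons": 20
}}

```text
time: 3.08
tcp_pos: [0.6238, 0.3401, 0.2495]
ee_rot: [3.086, -0.589, -0.0]
contact_force: [0.0, -0.2, -0.2]
opening: 0.289
gripper_force: 0.0
```

{"method": "apply_moves", "body": {
  "targets": [
    [255, [0, 0, 0], 0],
    [255, [0, 0, 0], 0],
    [255, [0, 0, 0], 0],
    [255, [0, 0, 0], 0],
    [255, [0, 0, 0], 0],
    [255, [0, 0, 0], 0],
    [255, [0, 0, -0.02], 0],
    [255, [0, 0, -0.05], 0],
    [255, [0, 0, -0.12], 0],
    [255, [0, 0, -0.2], 0],
    [255, [0, 0, -0.23], 0],
    [255, [0, 0, -0.23], 0]
  ]
}}

```text
time: 4.58
tcp_pos: [0.6239, 0.3404, 0.3424]
ee_rot: [-3.084, 0.588, -0.001]
contact_force: [0.3, 0.2, -2.4]
opening: 0.136
gripper_force: 20.0
```

```bash
python3 - <<'E'
from h import *
f=grab('wrist');save(f,'w2')
P=f['P'].reshape(-1,3);P=P[np.isfinite(P[:,0])]
box=lambda x0,x1,y0,y1,z0,z1:P[(P[:,0]>x0)&(P[:,0]<x1)&(P[:,1]>y0)&(P[:,1]<y1)&(P[:,2]>z0)&(P[:,2]<z1)]
w=box(.62,.75,.28,.39,.34,.40);print(cv2.minAreaRect(w[:,:2].astype(np.float32)),w[:,2].max(),w.min(0),w.max(0))
w=box(.55,.75,.25,.42,.2,.26);print(cv2.minEnclosingCircle(w[:,:2].astype(np.float32)),w.min(0),w.max(0))
s=manip.read_state();print(s['tcp_pos'],s['ft_torque'])
# target: apex 6mm cup... bar mid
goto(.624,.339,.45,np.pi/2+.116)
E
```

```text
((0.6492283344268799, 0.32554706931114197), (0.05544961988925934, 0.06427779793739319), 9.935844421386719) 0.39999808178197893 [0.62000494 0.29206233 0.3400738 ] [0.67703099 0.35997817 0.39999808]
((0.6018202900886536, 0.348901629447937), 0.031324077397584915) [0.57867909 0.317899   0.20002027] [0.63060585 0.37990423 0.2427818 ]
[0.62342321 0.34021122 0.34078398] [0.00917648 0.1322655  0.04357088]
shift [ 0.002  0.002 -0.273] turn -0.314 | tcp [0.6234 0.3402 0.3408] yaw_y -1.948 t 4.62 F [-0.3  0.2 -2.3] op 0.132 grip 20.0
```

{"method": "apply_moves", "body": {
  "targets": [
    [255, [0, 0, -0.05], 0],
    [255, [0, 0, -0.1], 0],
    [255, [0.004, 0.04, -0.16], -0.03],
    [255, [0.02, 0.1, -0.2], -0.07],
    [255, [0.05, 0.18, -0.22], -0.11],
    [255, [0.08, 0.26, -0.225], -0.15],
    [255, [0.11, 0.34, -0.225], -0.19],
    [255, [0.14, 0.42, -0.225], -0.23],
    [255, [0.17, 0.5, -0.225], -0.26],
    [255, [0.2, 0.58, -0.225], -0.29],
    [255, [0.22, 0.63, -0.225], -0.305],
    [255, [0.23, 0.66, -0.225], -0.307]
  ]
}}

```text
time: 6.12
tcp_pos: [0.6118, 0.0599, 0.4299]
ee_rot: [3.137, 0.164, -0.005]
contact_force: [0.2, 0.5, -2.3]
opening: 0.131
gripper_force: 20.0
```

```bash
python3 - <<'E'
from h import *
goto(.6097,-.277,.43,np.pi/2+.116)
E
```

```text
shift [-0.093  0.837  0.   ] turn -0.008 | tcp [0.6118 0.0599 0.4299] yaw_y -1.467 t 6.12 F [ 0.2  0.5 -2.3] op 0.131 grip 20.0
```

{"method": "apply_moves", "body": {
  "targets": [
    [255, [-0.01, 0.05, 0], 0],
    [255, [-0.02, 0.13, 0], 0],
    [255, [-0.03, 0.22, 0], 0],
    [255, [-0.04, 0.32, 0], 0],
    [255, [-0.05, 0.42, 0], 0],
    [255, [-0.06, 0.52, 0], 0],
    [255, [-0.07, 0.62, 0], 0],
    [255, [-0.08, 0.71, 0], -0.008],
    [255, [-0.09, 0.78, 0], -0.008],
    [255, [-0.093, 0.82, 0], -0.008],
    [255, [-0.093, 0.837, 0], -0.008],
    [255, [-0.093, 0.837, 0], -0.008]
  ]
}}

```text
time: 7.62
tcp_pos: [0.6105, -0.2757, 0.4313]
ee_rot: [-3.136, -0.185, 0.001]
contact_force: [0.3, -0.4, -2.6]
opening: 0.134
gripper_force: 20.0
```

```bash
python3 - <<'E'
from h import *
for n in('side','scene','wrist'):
    f=grab(n)
    if n!='wrist': save(f,'h1'+n,scale=1.4)
    P=f['P'].reshape(-1,3);P=P[np.isfinite(P[:,0])]
    box=lambda x0,x1,y0,y1,z0,z1:P[(P[:,0]>x0)&(P[:,0]<x1)&(P[:,1]>y0)&(P[:,1]<y1)&(P[:,2]>z0)&(P[:,2]<z1)]
    q=box(.55,.75,-.39,-.16,.238,.256)
    if len(q)>9:print(n,'rail',len(q),np.polyval(np.polyfit(q[:,1],q[:,0],1),-.275),np.polyfit(q[:,1],q[:,0],1),q.min(0),q.max(0))
    for z0,z1 in((.27,.35),(.35,.4),(.4,.43),(.43,.445),(.445,.465)):
        w=box(.6 if z0>.39 else .5,.72,-.32 if z0<.39 else -.285,-.23 if z0<.39 else -.27,z0,z1)
        if len(w):print(n,z0,len(w),w.min(0).round(4),w.max(0).round(4))
goto(.6097,-.277,.43,np.pi/2+.116)
E
```

```text
side rail 255 0.6394998703045217 [-0.11697273  0.60733237] [ 0.6191138  -0.38449577  0.23957528] [ 0.65912977 -0.16001233  0.2492319 ]
side 0.27 785 [ 0.5529 -0.3127  0.2735] [ 0.6181 -0.2437  0.3462]
side 0.35 23 [ 0.6159 -0.2715  0.3506] [ 0.6192 -0.2643  0.3985]
side 0.4 2 [ 0.6192 -0.2728  0.4072] [ 0.6617 -0.2715  0.4255]
side 0.445 3 [ 0.6577 -0.2727  0.4475] [ 0.6654 -0.2704  0.4517]
scene rail 623 0.6413405875244104 [-0.1161126   0.60940962] [ 0.62060935 -0.38965257  0.23803924] [ 0.66046009 -0.16005847  0.25081085]
scene 0.27 800 [ 0.5538 -0.3118  0.2736] [ 0.6219 -0.2509  0.3496]
scene 0.35 82 [ 0.616  -0.2815  0.3502] [ 0.6213 -0.2691  0.4   ]
scene 0.4 52 [ 0.6165 -0.284   0.4001] [ 0.6652 -0.2705  0.4299]
scene 0.43 21 [ 0.6187 -0.2845  0.4311] [ 0.6662 -0.2703  0.444 ]
scene 0.445 104 [ 0.6028 -0.2795  0.4451] [ 0.6649 -0.27    0.4643]
wrist rail 2101 0.6404343061315686 [-0.11896207  0.60771974] [ 0.61899438 -0.3898644   0.23853054] [ 0.66027978 -0.16023909  0.24770726]
wrist 0.27 1310 [ 0.5695 -0.3077  0.2752] [ 0.6153 -0.247   0.332 ]
wrist 0.4 104 [ 0.6202 -0.285   0.4137] [ 0.6652 -0.2701  0.43  ]
wrist 0.43 170 [ 0.6018 -0.285   0.4301] [ 0.6653 -0.27    0.4447]
wrist 0.445 1706 [ 0.6008 -0.285   0.4452] [ 0.6652 -0.27    0.4649]
shift [-0.003  0.005  0.004] turn 0.002 | tcp [ 0.6105 -0.2751  0.4318] yaw_y -1.452 t 7.78 F [ 0.8  0.5 -2.1] op 0.134 grip 20.0
```

View pics/h1side.png

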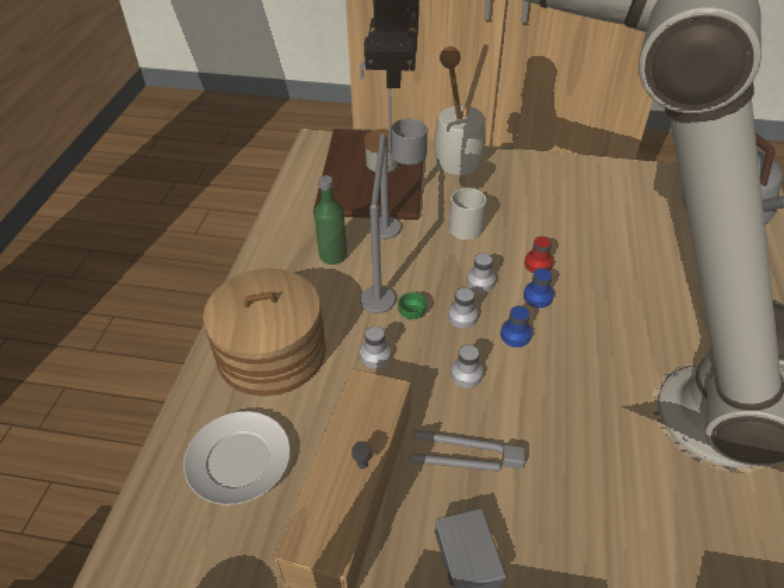

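The side view shows the dipper upright above the bar at (385,140), with everything else unmoved. The hook's gap is centred over the bar, so I lower it.

{"method": "apply_moves", "body": {
  "targets": [
    [255, [0, 0, 0.05], 0],
    [255, [0, 0, 0.12], 0],
    [255, [0, 0, 0.2], 0],
    [255, [0, 0, 0.28], 0],
    [255, [0, 0, 0.35], 0],
    [255, [0, 0, 0.4], 0],
    [255, [0, 0, 0.44], 0],
    [255, [0, 0, 0.47], 0],
    [255, [0, 0, 0.49], 0],
    [255, [0, 0, 0.5], 0],
    [255, [0, 0, 0.505], 0],
    [255, [0, 0, 0.505], 0]
  ]
}}

```text
time: 9.28
tcp_pos: [0.6105, -0.2761, 0.2299]
ee_rot: [3.136, 0.185, 0.001]
contact_force: [0.4, 0.1, -1.5]
opening: 0.132
gripper_force: 20.0
```

{"method": "apply_moves", "body": {
  "targets": [
    [255, [0, 0, 0.005], 0],
    [255, [0, 0, 0.01], 0],
    [255, [0, 0, 0.015], 0],
    [255, [0, 0, 0.015], 0]
  ]
}}

```text
time: 9.78
tcp_pos: [0.6102, -0.276, 0.2233]
ee_rot: [-3.136, -0.185, 0.001]
contact_force: [-0.0, -0.5, -1.7]
opening: 0.137
gripper_force: 20.0
```

{"method": "apply_moves", "body": {
  "targets": [
    [255, [0, 0, 0.003], 0],
    [255, [0, 0, 0.006], 0],
    [255, [0, 0, 0.008], 0],
    [255, [0, 0, 0.008], 0]
  ],
  "newtons": 10
}}

```text
time: 10.28
tcp_pos: [0.6111, -0.2762, 0.2213]
ee_rot: [3.135, 0.185, 0.004]
contact_force: [1.2, 0.6, 1.6]
opening: 0.134
gripper_force: 10.0
```

```bash
python3 - <<'E'
from h import *
goto(.6102,-.276,.2233)
for n in('side','scene'):
    f=grab(n); P=f['P'].reshape(-1,3);P=P[np.isfinite(P[:,0])]
    box=lambda x0,x1,y0,y1,z0,z1:P[(P[:,0]>x0)&(P[:,0]<x1)&(P[:,1]>y0)&(P[:,1]<y1)&(P[:,2]>z0)&(P[:,2]<z1)]
    for z0,z1 in((.07,.1),(.1,.13),(.13,.16),(.16,.19),(.19,.21),(.21,.23),(.23,.25),(.25,.27)):
        w=box(.5,.72,-.31,-.24,z0,z1)
        if len(w):print(n,z0,len(w),w.min(0).round(4),w.max(0).round(4))
    if n=='side':save(f,'h2',(230,60,330,180),6)
E
```

```text
shift [-0.002 -0.001 -0.005] turn 0 | tcp [ 0.6111 -0.2762  0.2213] yaw_y -1.453 t 10.28 F [1.2 0.6 1.6] op 0.134 grip 10.0
side 0.07 319 [ 0.5586 -0.31    0.0701] [ 0.7196 -0.2436  0.1   ]
side 0.1 301 [ 0.557 -0.31   0.1  ] [ 0.72   -0.2439  0.1289]
side 0.13 14 [ 0.6189 -0.274   0.1308] [ 0.7198 -0.2648  0.1562]
side 0.16 12 [ 0.6168 -0.2765  0.1602] [ 0.6198 -0.2675  0.1891]
side 0.19 18 [ 0.5992 -0.271   0.1918] [ 0.6202 -0.2576  0.2099]
side 0.21 39 [ 0.5983 -0.2695  0.2104] [ 0.6629 -0.2577  0.2299]
side 0.23 14 [ 0.6571 -0.2743  0.2311] [ 0.6646 -0.2587  0.244 ]
scene 0.07 150 [ 0.5636 -0.3099  0.07  ] [ 0.6277 -0.2533  0.0994]
scene 0.1 118 [ 0.5644 -0.3098  0.1003] [ 0.7184 -0.2586  0.1299]
scene 0.13 29 [ 0.6211 -0.2818  0.1305] [ 0.6256 -0.27    0.1594]
scene 0.16 17 [ 0.6202 -0.2821  0.1603] [ 0.6237 -0.2696  0.1782]
scene 0.19 1 [ 0.6209 -0.2843  0.2082] [ 0.6209 -0.2843  0.2082]
scene 0.21 28 [ 0.6019 -0.2876  0.2109] [ 0.6665 -0.2613  0.2296]
scene 0.23 257 [ 0.6069 -0.3096  0.2319] [ 0.666  -0.2406  0.2499]
scene 0.25 27 [ 0.6153 -0.2795  0.2506] [ 0.6495 -0.2624  0.2649]
```

View pics/h2.png

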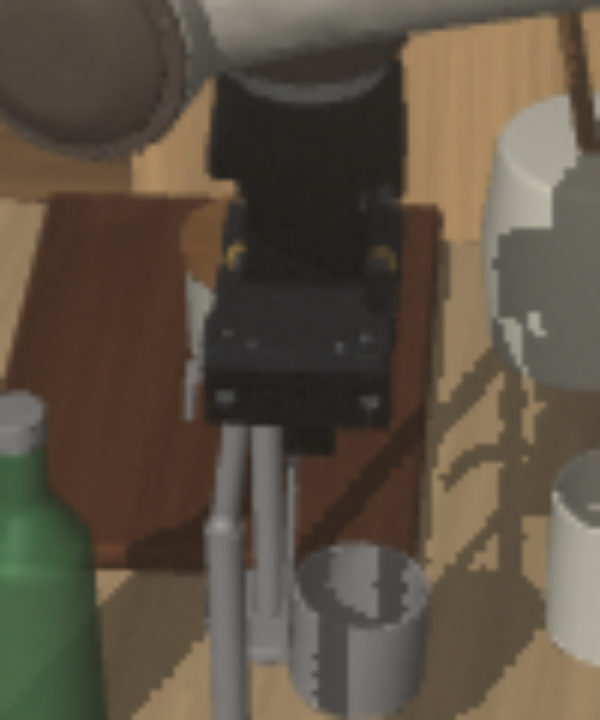

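The crop shows the hook over the bar, its lip on the far side at (190,390), and the cup at (360,620) on the near side. The fingers are clear of the bar. Now I lighten the grip and follow the pivot arc into the lean.

{"method": "apply_moves", "body": {
  "targets": [
    [255, [0, 0, 0], 0],
    [255, [0.002, 0, 0.002], 0],
    [255, [0.004, 0, 0.003], 0],
    [255, [0.006, 0, 0.005], 0],
    [255, [0.008, 0, 0.006], 0],
    [255, [0.01, 0, 0.008], 0],
    [255, [0.012, 0, 0.009], 0],
    [255, [0.014, 0, 0.01], 0],
    [255, [0.016, 0, 0.012], 0],
    [255, [0.018, 0, 0.013], 0],
    [255, [0.02, 0, 0.014], 0],
    [255, [0.02, 0, 0.014], 0]
  ],
  "newtons": 3
}}

```text
time: 11.88
tcp_pos: [0.6178, -0.2751, 0.2143]
ee_rot: [-3.136, -0.185, 0.002]
contact_force: [-1.1, 0.5, 1.6]
opening: 0.133
gripper_force: 3.0
```

```bash
cat >> h.py <<'E'
def dip(nm=None):
    for n in('side','scene'):
        f=grab(n); P=f['P'].reshape(-1,3);P=P[np.isfinite(P[:,0])]
        e=np.array([np.cos(.116),np.sin(.116)]);X=(P[:,:2]-[.640,-.2735])@e;Y=(P[:,:2]-[.640,-.2735])@[-e[1],e[0]]
        m=(abs(Y)<.05)&(abs(X)<.12)
        for z0,z1 in((.055,.065),(.065,.075),(.075,.085),(.085,.1),(.1,.115),(.115,.13),(.13,.15),(.15,.17),(.17,.19),(.19,.21)):
            k=m&(P[:,2]>z0)&(P[:,2]<z1)
            if k.sum():print(n,z0,k.sum(),'X',X[k].min().round(4),X[k].max().round(4),'Y',Y[k].min().round(3),Y[k].max().round(3))
        if nm and n=='side':save(f,nm,(230,60,330,180),6)
E
python3 - <<'E'
from h import *
goto(.6102,-.276,.2233)
dip()
E
```

```text
shift [-0.019  0.    -0.022] turn 0 | tcp [ 0.6178 -0.2751  0.2143] yaw_y -1.453 t 11.88 F [-1.1  0.5  1.6] op 0.133 grip 3.0
side 0.055 75 X -0.0246 0.1195 Y -0.028 0.034
side 0.065 104 X -0.0275 0.1183 Y -0.03 0.035
side 0.075 129 X -0.0302 0.1178 Y -0.029 0.034
side 0.085 230 X -0.0386 0.1198 Y -0.03 0.037
side 0.1 161 X -0.0382 0.1182 Y -0.03 0.037
side 0.115 104 X 0.0023 0.1199 Y -0.031 0.016
side 0.13 132 X 0.0795 0.1194 Y -0.029 0.011
side 0.15 61 X 0.0018 0.1178 Y -0.019 0.006
side 0.17 61 X -0.0067 0.1165 Y -0.017 0.009
side 0.19 115 X -0.0315 0.1186 Y -0.03 0.019
scene 0.055 63 X -0.0271 0.1182 Y -0.048 0.026
scene 0.065 100 X -0.0288 0.1185 Y -0.049 0.03
scene 0.075 114 X -0.0326 0.1194 Y -0.049 0.03
scene 0.085 192 X -0.0389 0.1173 Y -0.049 0.03
scene 0.1 171 X -0.0391 0.1198 Y -0.049 0.032
scene 0.115 119 X -0.0022 0.1198 Y -0.049 0.029
scene 0.13 221 X 0.0106 0.12 Y -0.045 0.007
scene 0.15 72 X 0.0038 0.1174 Y -0.033 0.006
scene 0.17 51 X -0.0049 0.1191 Y -0.032 0.006
scene 0.19 164 X -0.0083 0.1187 Y -0.033 0.003
```

The lean is now about 0.35 rad. I relieve the residual load and open the fingers slowly.

{"method": "apply_moves", "body": {
  "targets": [
    [255, [0, 0, -0.001], 0],
    [255, [0, 0, -0.002], 0],
    [220, [0, 0, -0.002], 0],
    [219, [0, 0, -0.002], 0],
    [218, [0, 0, -0.002], 0],
    [217, [0, 0, -0.002], 0],
    [216, [0, 0, -0.002], 0],
    [215, [0, 0, -0.002], 0],
    [214, [0, 0, -0.002], 0],
    [213, [0, 0, -0.002], 0],
    [212, [0, 0, -0.002], 0],
    [211, [0, 0, -0.002], 0]
  ]
}}

```text
time: 13.48
tcp_pos: [0.6183, -0.2751, 0.2155]
ee_rot: [3.136, 0.185, -0.0]
contact_force: [1.6, 0.5, 0.1]
opening: 0.169
gripper_force: 0.0
```

```bash
sed -i 's/abs(X)<.12/abs(X+.01)<.06/' h.py; python3 - <<'E'
from h import *
goto(.6102,-.276,.2233)
dip()
E
```

```text
shift [-0.02  -0.    -0.019] turn 0 | tcp [ 0.6183 -0.2751  0.2155] yaw_y -1.453 t 13.47 F [1.6 0.5 0.1] op 0.169 grip 0.0
side 0.055 23 X -0.0276 -0.0029 Y -0.028 0.035
side 0.065 67 X -0.0305 0.0329 Y -0.029 0.037
side 0.075 88 X -0.036 0.0322 Y -0.029 0.038
side 0.085 147 X -0.0438 0.0325 Y -0.03 0.037
side 0.1 104 X -0.0437 0.0262 Y -0.032 0.035
side 0.115 5 X 0.0023 0.0198 Y -0.023 0.01
side 0.15 4 X -0.0009 0.0018 Y 0.006 0.011
side 0.17 14 X -0.007 0.0021 Y -0.003 0.01
side 0.19 34 X -0.0315 -0.0063 Y -0.002 0.02
scene 0.055 54 X -0.0308 0.0184 Y -0.031 0.027
scene 0.065 94 X -0.0342 0.0327 Y -0.031 0.031
scene 0.075 103 X -0.0376 0.0328 Y -0.031 0.029
scene 0.085 185 X -0.0435 0.0349 Y -0.031 0.03
scene 0.1 140 X -0.043 0.0275 Y -0.032 0.032
scene 0.115 59 X 0.0014 0.0231 Y -0.026 0.026
scene 0.13 30 X 0.0072 0.0165 Y -0.005 0.006
scene 0.15 35 X 0.0012 0.0108 Y -0.006 0.006
scene 0.17 36 X -0.0079 0.0028 Y -0.006 0.006
scene 0.19 14 X -0.0097 -0.004 Y -0.005 0.003
```

{"method": "apply_moves", "body": {
  "targets": [
    [209, [0, 0, 0], 0],
    [206, [0, 0, 0], 0],
    [202, [0, 0, 0], 0],
    [196, [0, 0, 0], 0],
    [180, [0, 0, 0], 0],
    [150, [0, 0, 0], 0],
    [120, [0, 0, 0], 0],
    [90, [0, 0, 0], 0],
    [80, [-0.01, 0, -0.01], 0],
    [80, [-0.02, 0, -0.04], 0],
    [80, [-0.03, 0, -0.12], 0],
    [80, [-0.03, 0, -0.2], 0]
  ]
}}

```text
time: 15.08
tcp_pos: [0.6059, -0.2767, 0.2977]
ee_rot: [3.135, 0.185, 0.001]
contact_force: [-0.0, -0.0, 0.1]
opening: 0.688
gripper_force: 0.0
```

```bash
python3 - <<'E'
from h import *
dip()
goto(.568,.245,.30,np.pi/2-.102)
f=grab('side'); save(f,'h3',scale=1.4)
P=f['P'].reshape(-1,3);P=P[np.isfinite(P[:,0])]
k=(P[:,0]>.5)&(P[:,0]<.62)&(abs(P[:,1]-.245)<.035)&(P[:,2]>.1)&(P[:,2]<.16)
q=P[k];print('knob',len(q),q.min(0),q.max(0))
for z in(.1,.11,.12,.13,.135,.14):
    w=q[(q[:,2]>z)&(q[:,2]<z+.01)]
    if len(w):print(z,w.min(0).round(4),w.max(0).round(4))
E
```

```text
side 0.055 23 X -0.0249 -0.003 Y -0.031 0.034
side 0.065 69 X -0.0304 0.0321 Y -0.029 0.036
side 0.075 90 X -0.0333 0.0353 Y -0.03 0.035
side 0.085 155 X -0.0413 0.0328 Y -0.031 0.037
side 0.1 91 X -0.0417 0.0287 Y -0.033 0.037
side 0.115 8 X 0.0023 0.0231 Y -0.021 0.01
side 0.15 3 X 0.0016 0.0019 Y 0.006 0.009
side 0.17 15 X -0.0068 0.0016 Y -0.006 0.011
side 0.19 13 X -0.0151 -0.0062 Y -0.002 0.009
scene 0.055 49 X -0.0299 0.0217 Y -0.031 0.027
scene 0.065 89 X -0.032 0.0345 Y -0.031 0.03
scene 0.075 119 X -0.0372 0.0363 Y -0.031 0.031
scene 0.085 173 X -0.0426 0.0336 Y -0.032 0.03
scene 0.1 147 X -0.0401 0.0299 Y -0.032 0.032
scene 0.115 60 X -0.0005 0.0243 Y -0.027 0.027
scene 0.13 34 X 0.0082 0.0178 Y -0.005 0.007
scene 0.15 32 X 0.0018 0.0107 Y -0.006 0.006
scene 0.17 35 X -0.0072 0.0063 Y -0.006 0.005
scene 0.19 16 X -0.0091 -0.0038 Y -0.005 0.002
shift [ 5.500e-02 -1.309e+00 -1.000e-03] turn 0.14 | tcp [ 0.6077 -0.2775  0.3019] yaw_y -1.453 t 15.18 F [ 0.4 -0.5  0.7] op 0.688 grip 0.0
knob 188 [0.55382024 0.23371621 0.10032128] [0.5804506  0.26198559 0.14172402]
0.1 [0.5614 0.2484 0.1003] [0.5715 0.2544 0.1073]
0.11 [0.5642 0.2534 0.1116] [0.5642 0.2534 0.1116]
0.12 [0.5541 0.2489 0.121 ] [0.5801 0.2611 0.1295]
0.13 [0.5538 0.2337 0.1305] [0.5805 0.262  0.1399]
0.135 [0.5538 0.2345 0.135 ] [0.5805 0.2616 0.1417]
0.14 [0.5668 0.2444 0.1417] [0.5668 0.2444 0.1417]
```

View pics/h3.png

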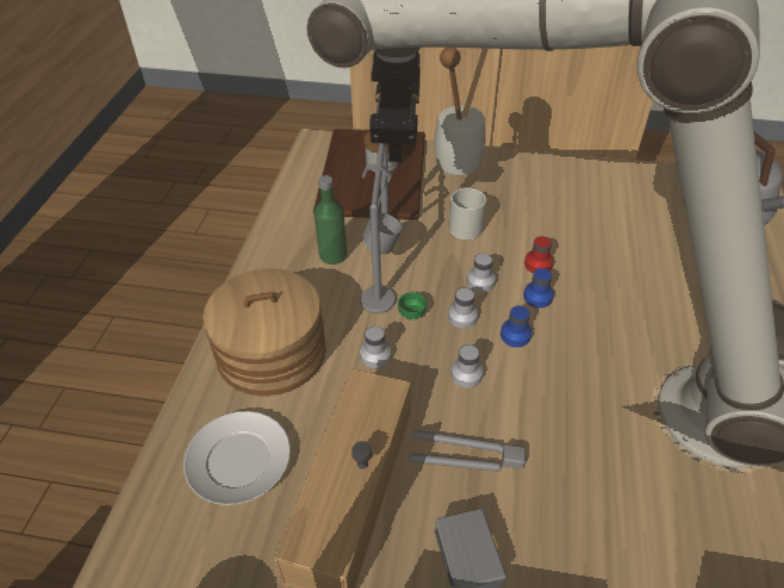

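The dipper hangs on the rail at (380,215) in its lean and isn't swinging; everything else is undisturbed. Next is the flap knob at (362,453), whose measured centre is (0.567, 0.2475).

{"method": "apply_moves", "body": {
  "targets": [
    [80, [0, 0, -0.04], 0],
    [80, [0, -0.08, -0.08], 0],
    [80, [0, -0.2, -0.08], 0.03],
    [80, [0.01, -0.34, -0.08], 0.07],
    [80, [0.02, -0.48, -0.08], 0.11],
    [80, [0.03, -0.62, -0.08], 0.14],
    [80, [0.04, -0.76, -0.08], 0.14],
    [80, [0.04, -0.88, -0.06], 0.14],
    [80, [0.04, -0.96, -0.04], 0.14],
    [80, [0.04, -1, -0.02], 0.14],
    [80, [0.04, -1, 0], 0.14]
  ]
}}

```text
time: 16.6
tcp_pos: [0.5752, 0.123, 0.2951]
ee_rot: [3.137, -0.158, -0.001]
contact_force: [-0.8, -0.8, -0.2]
opening: 0.684
gripper_force: 0.0
```

```bash
python3 - <<'E'
from h import *
goto(.567,.2475,.1355,np.pi/2-.102)
E
```

```text
shift [-0.052 -0.308  0.399] turn 0.001 | tcp [0.5752 0.123  0.2951] yaw_y -1.672 t 16.6 F [-0.8 -0.8 -0.2] op 0.684 grip 0.0
```

{"method": "apply_moves", "body": {
  "targets": [
    [80, [-0.02, -0.12, 0], 0],
    [80, [-0.04, -0.24, 0.05], 0],
    [80, [-0.052, -0.308, 0.15], 0],
    [80, [-0.052, -0.308, 0.25], 0],
    [80, [-0.052, -0.308, 0.34], 0],
    [80, [-0.052, -0.308, 0.39], 0],
    [80, [-0.052, -0.308, 0.408], 0],
    [255, [-0.052, -0.308, 0.408], 0],
    [255, [-0.052, -0.308, 0.408], 0],
    [255, [-0.052, -0.308, 0.408], 0],
    [255, [-0.052, -0.308, 0.408], 0],
    [255, [-0.052, -0.308, 0.408], 0]
  ],
  "newtons": 20
}}

```text
time: 18.1
tcp_pos: [0.5671, 0.2463, 0.1331]
ee_rot: [3.136, -0.16, 0.0]
contact_force: [0.1, -4.6, 2.3]
opening: 0.313
gripper_force: 20.0
```

```bash
python3 - <<'E'
from h import *
goto(.567,.2475,.132,np.pi/2-.102)
h=np.array([72,43.]); L=0
for th in np.arange(0.1,2.06,.1):
    c,s=np.cos(th),np.sin(th)
    # rotate (-72,43): clockwise (front up and over to +x)
    x,z=-72*c+43*s,72*s+43*c
    print(round(th,2),round((x+72)/400,3),round(-(z-43)/400,3))
E
```

```text
shift [-0.001 -0.003  0.003] turn 0.0 | tcp [0.5671 0.2463 0.1331] yaw_y -1.672 t 18.1 F [ 0.1 -4.6  2.3] op 0.313 grip 20.0
0.1 0.012 -0.017
0.2 0.025 -0.034
0.3 0.04 -0.048
0.4 0.056 -0.062
0.5 0.074 -0.073
0.6 0.092 -0.083
0.7 0.112 -0.091
0.8 0.132 -0.097
0.9 0.152 -0.1
1.0 0.173 -0.102
1.1 0.194 -0.102
1.2 0.215 -0.099
1.3 0.235 -0.095
1.4 0.255 -0.088
1.5 0.274 -0.08
1.6 0.293 -0.069
1.7 0.31 -0.057
1.8 0.326 -0.043
1.9 0.34 -0.028
2.0 0.353 -0.011
```

{"method": "apply_moves", "body": {
  "targets": [
    [255, [0.012, -0.003, -0.017], 0],
    [255, [0.025, -0.003, -0.034], 0],
    [255, [0.04, -0.003, -0.048], 0],
    [255, [0.056, -0.003, -0.062], 0],
    [255, [0.074, -0.003, -0.073], 0],
    [255, [0.092, -0.003, -0.083], 0],
    [255, [0.112, -0.003, -0.091], 0],
    [255, [0.132, -0.003, -0.097], 0],
    [255, [0.152, -0.003, -0.1], 0],
    [255, [0.173, -0.003, -0.102], 0],
    [255, [0.194, -0.003, -0.102], 0],
    [255, [0.194, -0.003, -0.102], 0]
  ]
}}

```text
time: 19.6
tcp_pos: [0.6443, 0.2383, 0.1736]
ee_rot: [3.134, -0.162, -0.003]
contact_force: [-1.7, -7.0, 3.1]
opening: 0.305
gripper_force: 20.0
```

```bash
cat >> h.py <<'E'
def flap():
    for n in('scene','side'):
        f=grab(n);P=f['P'].reshape(-1,3);P=P[np.isfinite(P[:,0])]
        e=np.array([np.cos(.102),-np.sin(.102)]);h=np.array([.6386,.240]);X=(P[:,:2]-h)@e;Y=(P[:,:2]-h)@[-e[1],e[0]];Z=P[:,2]-.0855
        k=(abs(Y)<.155)&(abs(Y)>.06)&(np.hypot(X,Z)<.11)&(np.hypot(X,Z)>.03)&(Z>.0)
        if k.sum()<20: print(n,'few');continue
        print(n,k.sum(),'flap face angle med',np.percentile(np.pi-np.arctan2(Z[k],X[k]),[5,50,95]).round(3))
E
python3 - <<'E'
from h import *
flap(); goto(.567,.2475,.132)
E
```

```text
scene 906 flap face angle med [1.134 1.208 1.374]
side 725 flap face angle med [0.007 1.176 1.327]
shift [-0.194 -0.003  0.104] turn 0 | tcp [0.6442 0.2383 0.1736] yaw_y -1.674 t 19.7 F [-0.8 -7.1  2.2] op 0.314 grip 20.0
```

{"method": "apply_moves", "body": {
  "targets": [
    [255, [0.021, 0.005, 0.003], 0],
    [255, [0.041, 0.009, 0.007], 0],
    [255, [0.061, 0.009, 0.014], 0],
    [255, [0.08, 0.009, 0.022], 0],
    [255, [0.099, 0.009, 0.033], 0],
    [255, [0.116, 0.009, 0.045], 0],
    [255, [0.132, 0.009, 0.059], 0],
    [255, [0.146, 0.009, 0.074], 0],
    [255, [0.157, 0.009, 0.088], 0],
    [255, [0.157, 0.009, 0.088], 0]
  ]
}}

```text
time: 20.95
tcp_pos: [0.7085, 0.2314, 0.1375]
ee_rot: [-3.135, 0.16, -0.006]
contact_force: [5.3, 4.7, 2.0]
opening: 0.311
gripper_force: 20.0
```

```bash
python3 - <<'E'
from h import *
flap(); goto(.567,.2475,.132); save(grab('scene'),'f1',(200,80,460,260),3)
E
```

```text
scene 187 flap face angle med [0.003 2.    2.062]
side 1473 flap face angle med [0.017 1.994 2.037]
shift [-0.356 -0.004  0.013] turn 0 | tcp [0.7084 0.2314 0.1377] yaw_y -1.673 t 21.05 F [5.6 4.5 2.8] op 0.313 grip 20.0
```

View pics/f1.png

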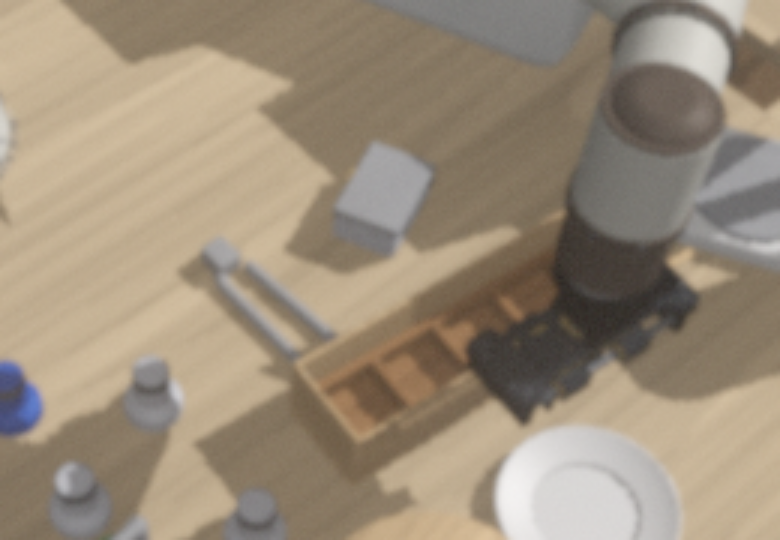

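The flap is wide open at about 2.0 rad and the pockets show in the crop from (360,395) to (530,290). Release the knob and rise.

{"method": "apply_moves", "body": {
  "targets": [
    [120, [0, 0, 0], 0],
    [80, [0, 0, 0], 0],
    [80, [0, 0, 0], 0],
    [80, [0, 0, 0], 0],
    [80, [0, 0, -0.05], 0],
    [80, [0, 0, -0.15], 0],
    [80, [0, 0, -0.27], 0],
    [80, [-0.1, 0, -0.4], 0],
    [80, [-0.22, 0.1, -0.45], 0],
    [80, [-0.3, 0.22, -0.45], 0],
    [80, [-0.32, 0.3, -0.45], 0],
    [80, [-0.32, 0.3, -0.45], 0]
  ]
}}

```text
time: 22.6
tcp_pos: [0.5658, 0.1224, 0.3193]
ee_rot: [-3.137, 0.163, -0.002]
contact_force: [-0.0, -0.0, -0.2]
opening: 0.687
gripper_force: 0.0
```

```bash
cat >> h.py <<'E'
def cans(names=('scene','side')):
    for n in names:
        f=grab(n);P=f['P'].reshape(-1,3);I=f['image'].reshape(-1,3).astype(int)
        k=np.isfinite(P[:,0]);P=P[k];I=I[k]
        m=(P[:,2]>.060)&(P[:,2]<.071)&(P[:,0]>.36)&(P[:,0]<.7)&(P[:,1]<.1)&(P[:,1]>-.34)&((I.max(1)-I.min(1))<30)
        q=P[m]
        if not len(q): continue
        G=np.zeros((400,500),np.uint8);ii=(q[:,0]*500).astype(int);jj=((q[:,1]+.5)*500).astype(int);G[ii,jj]=1
        nn,L=cv2.connectedComponents(cv2.dilate(G,np.ones((5,5),np.uint8)))
        for c in range(1,nn):
            w=q[L[ii,jj]==c];w=w[w[:,2]>.064]
            if len(w)>15: r=cv2.minEnclosingCircle(w[:,:2].astype(np.float32));print(n,len(w),np.round(r[0],4),round(r[1],4),'mid',((w.min(0)+w.max(0))/2).round(4),'ext',(w.max(0)-w.min(0)).round(3))
E
python3 - <<'E'
from h import *
flap(); cans()
f=grab('scene');g=grab('wrist')
for n,f in(('scene',f),('wrist',g)):
    P=f['P'].reshape(-1,3);P=P[np.isfinite(P[:,0])]
    e=np.array([np.cos(.102),-np.sin(.102)]);c=np.array([.5879,.2452]);X=(P[:,:2]-c)@e;Y=(P[:,:2]-c)@[-e[1],e[0]];Z=P[:,2]
    for i in range(4):
        k=(abs(Y-(-111+74*i)/1e3)<.045)&(abs(X)<.045)&(Z<.016)&(Z>.004)
        if k.sum():print(n,i,k.sum(),'X',X[k].min().round(4),X[k].max().round(4),'Y',Y[k].min().round(4),Y[k].max().round(4),'z',np.median(Z[k]).round(4))
    k=(abs(X)<.07)&(abs(Y)<.2)&(Z>.079)&(Z<.09);print('rim',X[k].min(),X[k].max(),Y[k].min(),Y[k].max())
goto(.4345,-.0115,.3)
E
```

```text
scene 302 flap face angle med [0.007 2.008 2.061]
side 2495 flap face angle med [1.952 1.991 2.034]
scene 114 [ 0.4306 -0.2519] 0.0186 mid [ 0.4306 -0.2522  0.0675] ext [0.035 0.034 0.007]
scene 95 [ 0.4352 -0.0135] 0.0188 mid [ 0.4349 -0.0132  0.0676] ext [0.035 0.036 0.007]
scene 112 [ 0.4826 -0.135 ] 0.0183 mid [ 0.4827 -0.1354  0.0673] ext [0.036 0.034 0.007]
scene 118 [ 0.6035 -0.0281] 0.0188 mid [ 0.6045 -0.0281  0.0672] ext [0.035 0.036 0.006]
scene 22 [ 0.6178 -0.2821] 0.0147 mid [ 0.6158 -0.2821  0.0674] ext [0.013 0.028 0.007]
side 84 [ 0.4297 -0.2501] 0.0181 mid [ 0.4289 -0.2498  0.0674] ext [0.034 0.035 0.006]
side 125 [ 0.4342 -0.0105] 0.0187 mid [ 0.4345 -0.0107  0.0671] ext [0.033 0.036 0.006]
side 101 [ 0.4818 -0.133 ] 0.0198 mid [ 0.4816 -0.1331  0.0674] ext [0.032 0.039 0.006]
side 98 [ 0.6029 -0.0248] 0.0181 mid [ 0.6035 -0.0243  0.0675] ext [0.034 0.034 0.007]
scene 0 287 X -0.0395 0.0163 Y -0.1319 -0.0778 z 0.0107
scene 1 318 X -0.0395 0.0166 Y -0.0818 -0.0029 z 0.0109
scene 2 302 X -0.0378 0.0161 Y -0.008 0.0714 z 0.0107
scene 3 283 X -0.0381 0.0159 Y 0.0661 0.1434 z 0.0106
rim -0.052313703992359524 0.05791035530670304 -0.16721753436273226 0.1618740562762059
wrist 0 2012 X -0.037 0.0262 Y -0.1438 -0.066 z 0.0098
wrist 1 2034 X -0.037 0.0262 Y -0.0819 -0.0043 z 0.0098
wrist 2 1974 X -0.0367 0.0263 Y -0.008 0.0701 z 0.0099
wrist 3 1908 X -0.0366 0.0263 Y 0.066 0.1443 z 0.0099
rim -0.05136959637741249 0.05365309771730767 -0.1634594634166467 0.16346716112692053
shift [-0.296  0.373  0.044] turn 0 | tcp [0.5673 0.125  0.3172] yaw_y -1.672 t 22.9 F [-0.4  0.2  0.1] op 0.684 grip 0.0
```

The wrist frame confirms the pockets. The silver canister formerly at (0.456,-0.149) has been knocked to (0.482,-0.134). First I pick the one at (0.4345,-0.012).

{"method": "apply_moves", "body": {
  "targets": [
    [100, [-0.08, 0.1, 0.02], 0],
    [100, [-0.18, 0.22, 0.04], 0],
    [100, [-0.26, 0.33, 0.06], 0],
    [100, [-0.296, 0.373, 0.14], 0],
    [100, [-0.296, 0.373, 0.26], 0],
    [100, [-0.296, 0.373, 0.4], 0],
    [100, [-0.296, 0.373, 0.52], 0],
    [100, [-0.296, 0.373, 0.62], 0],
    [100, [-0.296, 0.373, 0.66], 0],
    [100, [-0.296, 0.373, 0.672], 0],
    [100, [-0.296, 0.373, 0.672], 0]
  ],
  "newtons": 20
}}

```text
time: 24.28
tcp_pos: [0.4345, -0.0118, 0.0492]
ee_rot: [3.137, -0.159, 0.0]
contact_force: [0.3, -0.0, -0.3]
opening: 0.608
gripper_force: 0.0
```

{"method": "apply_moves", "body": {
  "targets": [
    [255, [0, 0, 0], 0],
    [255, [0, 0, 0], 0],
    [255, [0, 0, 0], 0],
    [255, [0, 0, 0], 0],
    [255, [0, 0, 0], 0],
    [255, [0, 0, 0], 0],
    [255, [0, 0, -0.05], 0],
    [255, [0, 0, -0.15], 0],
    [255, [0, 0, -0.25], 0],
    [255, [0, 0, -0.33], 0],
    [255, [0, 0, -0.35], 0]
  ]
}}

```text
time: 25.65
tcp_pos: [0.4346, -0.0119, 0.1906]
ee_rot: [-3.136, 0.16, -0.005]
contact_force: [0.8, 0.4, -1.3]
opening: 0.396
gripper_force: 20.0
```

```bash
python3 - <<'E'
from h import *
goto(.5942,.3561,.060,np.pi/2-.102)
E
```

```text
shift [ 0.302 -0.955  0.329] turn -0.0 | tcp [ 0.4346 -0.0119  0.1906] yaw_y -1.673 t 25.65 F [ 0.8  0.4 -1.3] op 0.396 grip 20.0
```

{"method": "apply_moves", "body": {
  "targets": [
    [255, [0.04, -0.1, 0], 0],
    [255, [0.08, -0.24, 0], 0],
    [255, [0.13, -0.38, 0], 0],
    [255, [0.17, -0.53, 0], 0],
    [255, [0.22, -0.68, 0], 0],
    [255, [0.26, -0.82, 0], 0],
    [255, [0.29, -0.92, 0], 0],
    [255, [0.302, -0.955, 0.02], 0],
    [255, [0.302, -0.955, 0.1], 0],
    [255, [0.302, -0.955, 0.18], 0],
    [255, [0.302, -0.955, 0.23], 0],
    [255, [0.302, -0.955, 0.25], 0]
  ]
}}

```text
time: 27.15
tcp_pos: [0.5915, 0.3538, 0.0858]
ee_rot: [3.133, -0.162, -0.007]
contact_force: [-0.3, 0.5, -0.9]
opening: 0.394
gripper_force: 20.0
```

```bash
python3 - <<'E'
from h import *
goto(.5942,.3561,.060,np.pi/2-.102)
E
```

```text
shift [ 0.006 -0.007  0.064] turn -0.001 | tcp [0.5915 0.3538 0.0858] yaw_y -1.674 t 27.15 F [-0.3  0.5 -0.9] op 0.394 grip 20.0
```

{"method": "apply_moves", "body": {
  "targets": [
    [255, [0, 0, 0], 0],
    [255, [0, 0, 0], 0]
  ]
}}

```text
time: 27.4
tcp_pos: [0.5936, 0.3558, 0.0901]
ee_rot: [-3.136, 0.16, -0.002]
contact_force: [-0.1, -0.6, -1.3]
opening: 0.396
gripper_force: 20.0
```

```bash
python3 - <<'E'
from h import *
goto(.5942,.3561,.060,np.pi/2-.102)
E
```

```text
shift [ 0.001 -0.001  0.075] turn -0.0 | tcp [0.5936 0.3558 0.0901] yaw_y -1.673 t 27.4 F [-0.1 -0.6 -1.3] op 0.396 grip 20.0
```

{"method": "apply_moves", "body": {
  "targets": [
    [255, [0.001, -0.001, 0.03], 0],
    [255, [0.001, -0.001, 0.055], 0],
    [255, [0.001, -0.001, 0.07], 0],
    [255, [0.001, -0.001, 0.075], 0],
    [255, [0.001, -0.001, 0.075], 0],
    [190, [0.001, -0.001, 0.075], 0],
    [100, [0.001, -0.001, 0.075], 0],
    [100, [0.001, -0.001, 0.075], 0],
    [100, [0.001, -0.001, 0.075], 0],
    [100, [0.001, -0.001, -0.03], 0],
    [100, [0.001, -0.001, -0.15], 0],
    [100, [0.001, -0.001, -0.28], 0]
  ]
}}

```text
time: 28.9
tcp_pos: [0.5934, 0.3558, 0.202]
ee_rot: [3.137, -0.16, -0.001]
contact_force: [0.6, 0.4, -1.0]
opening: 0.606
gripper_force: 0.0
```

```bash
cat >> h.py <<'E'
def incaddy(names=('scene','wrist')):
    for n in names:
        f=grab(n);P=f['P'].reshape(-1,3);P=P[np.isfinite(P[:,0])]
        e=np.array([np.cos(.102),-np.sin(.102)]);c=np.array([.5879,.2452]);X=(P[:,:2]-c)@e;Y=(P[:,:2]-c)@[-e[1],e[0]];Z=P[:,2]
        for i in range(4):
            k=(abs(Y-(-111+74*i)/1e3)<.035)&(abs(X)<.04)&(Z<.1)&(Z>.05)
            if k.sum()>10:
                k&=abs(Z-np.median(Z[k]))<.006
                print(n,'pocket',i,k.sum(),'X',X[k].min().round(4),X[k].max().round(4),'Y',Y[k].min().round(4),Y[k].max().round(4),'z',np.median(Z[k]).round(4))
E
python3 - <<'E'
from h import *
incaddy(); cans()
goto(.603,-.0265,.048,np.pi/2-.102)
E
```

```text
scene pocket 3 108 X -0.0251 0.0131 Y 0.0916 0.1277 z 0.0759
wrist pocket 3 1140 X -0.0241 0.0114 Y 0.0937 0.1283 z 0.0757
scene 115 [ 0.4298 -0.2525] 0.0183 mid [ 0.4311 -0.2519  0.0675] ext [0.033 0.035 0.007]
scene 109 [ 0.4825 -0.1355] 0.0185 mid [ 0.483  -0.1355  0.0674] ext [0.036 0.033 0.007]
scene 117 [ 0.6041 -0.0279] 0.0189 mid [ 0.6047 -0.0274  0.0675] ext [0.036 0.035 0.007]
scene 23 [ 0.6147 -0.2815] 0.0142 mid [ 0.6139 -0.2811  0.0673] ext [0.013 0.027 0.007]
side 83 [ 0.4289 -0.2491] 0.0183 mid [ 0.429  -0.2488  0.0675] ext [0.033 0.035 0.007]
side 104 [ 0.4818 -0.1326] 0.0195 mid [ 0.4815 -0.1326  0.0675] ext [0.033 0.036 0.007]
side 120 [ 0.6048 -0.024 ] 0.0195 mid [ 0.6036 -0.0243  0.0673] ext [0.034 0.035 0.007]
side 16 [ 0.6316 -0.2957] 0.0168 mid [ 0.6316 -0.2973  0.0676] ext [0.031 0.015 0.006]
shift [0.12  0.951 0.384] turn -0.0 | tcp [0.5939 0.3564 0.2027] yaw_y -1.673 t 29.1 F [-0.9  0.1 -0.6] op 0.611 grip 0.0
```

Canister 1 is seated upright in pocket 3, its top at 0.076. Next is the one at (0.604,-0.026).

{"method": "apply_moves", "body": {
  "targets": [
    [100, [0.02, 0.14, 0], 0],
    [100, [0.04, 0.29, 0], 0],
    [100, [0.06, 0.44, 0], 0],
    [100, [0.08, 0.59, 0], 0],
    [100, [0.1, 0.74, 0], 0],
    [100, [0.115, 0.87, 0], 0],
    [100, [0.122, 0.95, 0.03], 0],
    [100, [0.122, 0.95, 0.14], 0],
    [100, [0.122, 0.95, 0.26], 0],
    [100, [0.122, 0.95, 0.35], 0],
    [100, [0.122, 0.95, 0.383], 0],
    [100, [0.122, 0.95, 0.383], 0]
  ]
}}

```text
time: 30.6
tcp_pos: [0.6028, -0.0272, 0.0468]
ee_rot: [3.137, -0.16, -0.004]
contact_force: [1.2, -0.2, -0.2]
opening: 0.608
gripper_force: 0.0
```

{"method": "apply_moves", "body": {
  "targets": [
    [100, [0, 0, 0], 0],
    [255, [0, 0, 0], 0],
    [255, [0, 0, 0], 0],
    [255, [0, 0, 0], 0],
    [255, [0, 0, 0], 0],
    [255, [0, 0, 0], 0],
    [255, [0, 0, 0], 0],
    [255, [0, 0, -0.05], 0],
    [255, [0, 0, -0.15], 0],
    [255, [0, 0, -0.25], 0],
    [255, [0, 0, -0.33], 0],
    [255, [0, 0, -0.35], 0]
  ]
}}

```text
time: 32.1
tcp_pos: [0.604, -0.0269, 0.1895]
ee_rot: [-3.137, 0.16, -0.005]
contact_force: [0.0, 0.7, -0.5]
opening: 0.394
gripper_force: 20.0
```

```bash
python3 - <<'E'
from h import *
goto(.5867,.2825,.060,np.pi/2-.102)
E
```

```text
shift [-0.123 -0.765  0.324] turn -0.0 | tcp [ 0.604  -0.0269  0.1895] yaw_y -1.673 t 32.1 F [ 0.   0.7 -0.5] op 0.394 grip 20.0
```

{"method": "apply_moves", "body": {
  "targets": [
    [255, [-0.02, -0.1, 0], 0],
    [255, [-0.04, -0.24, 0], 0],
    [255, [-0.06, -0.38, 0], 0],
    [255, [-0.08, -0.52, 0], 0],
    [255, [-0.1, -0.65, 0], 0],
    [255, [-0.12, -0.74, 0], 0],
    [255, [-0.123, -0.765, 0.02], 0],
    [255, [-0.123, -0.765, 0.1], 0],
    [255, [-0.123, -0.765, 0.2], 0],
    [255, [-0.123, -0.765, 0.25], 0],
    [255, [-0.123, -0.765, 0.25], 0],
    [255, [-0.123, -0.765, 0.25], 0]
  ]
}}

```text
time: 33.6
tcp_pos: [0.5856, 0.2818, 0.0878]
ee_rot: [3.137, -0.162, -0.001]
contact_force: [-1.0, -0.1, -0.7]
opening: 0.394
gripper_force: 20.0
```

```bash
python3 - <<'E'
from h import *
goto(.5867,.2825,.060,np.pi/2-.102)
E
```

```text
shift [ 0.003 -0.002  0.07 ] turn -0.001 | tcp [0.5856 0.2818 0.0878] yaw_y -1.674 t 33.6 F [-1.  -0.1 -0.7] op 0.394 grip 20.0
```

{"method": "apply_moves", "body": {
  "targets": [
    [255, [0.001, -0.001, 0.03], 0],
    [255, [0.001, -0.001, 0.055], 0],
    [255, [0.001, -0.001, 0.07], 0],
    [255, [0.001, -0.001, 0.073], 0],
    [255, [0.001, -0.001, 0.073], 0],
    [190, [0.001, -0.001, 0.073], 0],
    [100, [0.001, -0.001, 0.073], 0],
    [100, [0.001, -0.001, 0.073], 0],
    [100, [0.001, -0.001, 0.073], 0],
    [100, [0.001, -0.001, -0.03], 0],
    [100, [0.001, -0.001, -0.15], 0],
    [100, [0.001, -0.001, -0.28], 0]
  ]
}}

```text
time: 35.1
tcp_pos: [0.5858, 0.2826, 0.201]
ee_rot: [3.137, -0.16, -0.001]
contact_force: [0.7, 0.2, -0.5]
opening: 0.606
gripper_force: 0.0
```

```bash
python3 - <<'E'
from h import *
incaddy(('scene','wrist','side')); cans()
goto(.482,-.1342,.048,np.pi/2-.102)
E
```

```text
scene pocket 2 116 X -0.022 0.0126 Y 0.0178 0.0539 z 0.0757
scene pocket 3 114 X -0.0243 0.013 Y 0.0923 0.1287 z 0.0763
wrist pocket 2 1155 X -0.0237 0.0118 Y 0.0208 0.0552 z 0.0757
wrist pocket 3 1176 X -0.0245 0.0114 Y 0.0933 0.129 z 0.0757
side pocket 2 234 X -0.0236 0.0117 Y 0.0206 0.0564 z 0.0764
side pocket 3 289 X -0.024 0.0113 Y 0.0939 0.1294 z 0.0761
scene 17 [ 0.3611 -0.1212] 0.0132 mid [ 0.3653 -0.1212  0.0669] ext [0.01  0.026 0.006]
scene 116 [ 0.4296 -0.2523] 0.0187 mid [ 0.4304 -0.2523  0.0673] ext [0.033 0.035 0.007]
scene 104 [ 0.4823 -0.1356] 0.018 mid [ 0.4825 -0.1354  0.0675] ext [0.034 0.035 0.007]
scene 26 [ 0.617  -0.2818] 0.0147 mid [ 0.6156 -0.2818  0.0674] ext [0.013 0.028 0.007]
side 86 [ 0.4278 -0.2489] 0.0192 mid [ 0.4287 -0.2495  0.0675] ext [0.034 0.035 0.007]
side 105 [ 0.4825 -0.1326] 0.0192 mid [ 0.4816 -0.1329  0.0671] ext [0.033 0.038 0.006]
side 19 [ 0.6319 -0.297 ] 0.0179 mid [ 0.6319 -0.297   0.0676] ext [0.032 0.015 0.007]
shift [-0.151  1.063  0.379] turn -0.0 | tcp [0.5855 0.2826 0.1996] yaw_y -1.673 t 35.35 F [ 0.4 -0.6  0.4] op 0.609 grip 0.0
```

{"method": "apply_moves", "body": {
  "targets": [
    [100, [-0.02, 0.14, 0], 0],
    [100, [-0.04, 0.29, 0], 0],
    [100, [-0.06, 0.44, 0], 0],
    [100, [-0.08, 0.59, 0], 0],
    [100, [-0.1, 0.74, 0], 0],
    [100, [-0.13, 0.88, 0], 0],
    [100, [-0.151, 0.98, 0.03], 0],
    [100, [-0.151, 1, 0.1], 0],
    [100, [-0.151, 1, 0.1], 0],
    [100, [-0.151, 1, 0.1], 0]
  ]
}}

```text
time: 36.6
tcp_pos: [0.4855, -0.1088, 0.1599]
ee_rot: [3.137, -0.159, -0.001]
contact_force: [-0.4, 0.5, 0.7]
opening: 0.61
gripper_force: 0.0
```

```bash
python3 - <<'E'
from h import *
cans(('wrist',))
goto(.482,-.1342,.048,np.pi/2-.102)
E
```

```text
wrist 1490 [ 0.4812 -0.1339] 0.0182 mid [ 0.4812 -0.1337  0.0659] ext [0.036 0.035 0.004]
wrist 152 [ 0.6174 -0.2539] 0.0146 mid [ 0.6174 -0.2537  0.0675] ext [0.02  0.021 0.007]
wrist 150 [ 0.6164 -0.2867] 0.009 mid [ 0.6165 -0.2867  0.0676] ext [0.011 0.014 0.007]
wrist 87 [ 0.6254 -0.1633] 0.008 mid [ 0.6239 -0.1631  0.0674] ext [0.011 0.014 0.007]
shift [-0.003  0.065  0.281] turn 0.001 | tcp [ 0.4858 -0.1085  0.1604] yaw_y -1.672 t 36.65 F [-0.6  0.8  0.2] op 0.609 grip 0.0
```

{"method": "apply_moves", "body": {
  "targets": [
    [100, [-0.004, 0.064, 0.03], 0],
    [100, [-0.004, 0.064, 0.13], 0],
    [100, [-0.004, 0.064, 0.22], 0],
    [100, [-0.004, 0.064, 0.27], 0],
    [100, [-0.004, 0.064, 0.28], 0],
    [100, [-0.004, 0.064, 0.28], 0],
    [255, [-0.004, 0.064, 0.28], 0],
    [255, [-0.004, 0.064, 0.28], 0],
    [255, [-0.004, 0.064, 0.28], 0],
    [255, [-0.004, 0.064, 0.28], 0],
    [255, [-0.004, 0.064, 0.28], 0],
    [255, [-0.004, 0.064, 0.28], 0]
  ]
}}

```text
time: 38.15
tcp_pos: [0.4813, -0.1343, 0.0486]
ee_rot: [3.137, -0.16, 0.002]
contact_force: [-1.4, 1.0, 6.2]
opening: 0.397
gripper_force: 20.0
```

{"method": "apply_moves", "body": {
  "targets": [
    [255, [0, 0, -0.05], 0],
    [255, [0, 0, -0.15], 0],
    [255, [0.01, -0.05, -0.25], 0],
    [255, [0.04, -0.15, -0.34], 0],
    [255, [0.08, -0.28, -0.35], 0],
    [255, [0.12, -0.42, -0.35], 0],
    [255, [0.15, -0.54, -0.35], 0],
    [255, [0.16, -0.6, -0.35], 0],
    [255, [0.16, -0.6, -0.35], 0]
  ]
}}

```text
time: 39.28
tcp_pos: [0.5688, 0.099, 0.187]
ee_rot: [3.137, -0.158, -0.003]
contact_force: [-1.3, 0.1, -0.8]
opening: 0.395
gripper_force: 20.0
```

```bash
python3 - <<'E'
from h import *
goto(.5791,.2089,.060,np.pi/2-.102)
E
```

```text
shift [-0.001 -0.276  0.317] turn 0.001 | tcp [0.5688 0.099  0.187 ] yaw_y -1.671 t 39.27 F [-1.3  0.1 -0.8] op 0.395 grip 20.0
```

{"method": "apply_moves", "body": {
  "targets": [
    [255, [0, -0.06, 0], 0],
    [255, [0, -0.16, 0], 0],
    [255, [0, -0.24, 0], 0],
    [255, [0, -0.276, 0.02], 0],
    [255, [0, -0.276, 0.1], 0],
    [255, [0, -0.276, 0.2], 0],
    [255, [0, -0.276, 0.24], 0],
    [255, [0, -0.276, 0.24], 0],
    [255, [0, -0.276, 0.24], 0]
  ]
}}

```text
time: 40.4
tcp_pos: [0.5815, 0.208, 0.0936]
ee_rot: [-3.136, 0.16, -0.004]
contact_force: [0.2, -0.5, -0.6]
opening: 0.395
gripper_force: 20.0
```

```bash
python3 - <<'E'
from h import *
goto(.5791,.2089,.060,np.pi/2-.102)
E
```

```text
shift [-0.006 -0.001  0.084] turn -0.0 | tcp [0.5815 0.208  0.0936] yaw_y -1.673 t 40.4 F [ 0.2 -0.5 -0.6] op 0.395 grip 20.0
```

{"method": "apply_moves", "body": {
  "targets": [
    [255, [-0.005, -0.002, 0.03], 0],
    [255, [-0.005, -0.002, 0.06], 0],
    [255, [-0.005, -0.002, 0.078], 0],
    [255, [-0.005, -0.002, 0.083], 0],
    [255, [-0.005, -0.002, 0.083], 0],
    [190, [-0.005, -0.002, 0.083], 0],
    [100, [-0.005, -0.002, 0.083], 0],
    [100, [-0.005, -0.002, 0.083], 0],
    [100, [-0.005, -0.002, 0.083], 0],
    [100, [-0.005, -0.002, -0.03], 0],
    [100, [-0.005, -0.002, -0.15], 0],
    [100, [-0.005, -0.002, -0.28], 0]
  ]
}}

```text
time: 41.9
tcp_pos: [0.5781, 0.2085, 0.2052]
ee_rot: [3.137, -0.16, -0.001]
contact_force: [0.4, 1.0, -1.1]
opening: 0.611
gripper_force: 0.0
```

```bash
python3 - <<'E'
from h import *
incaddy(('scene','side')); cans()
goto(.430,-.251,.048,np.pi/2-.102)
E
```

```text
scene pocket 1 122 X -0.0224 0.0149 Y -0.0569 -0.0208 z 0.0761
scene pocket 2 112 X -0.0223 0.0138 Y 0.0169 0.0551 z 0.0762
scene pocket 3 117 X -0.0239 0.0125 Y 0.0915 0.1283 z 0.0759
side pocket 1 220 X -0.0233 0.0116 Y -0.0543 -0.0185 z 0.0761
side pocket 2 252 X -0.0238 0.0119 Y 0.02 0.0568 z 0.076
side pocket 3 288 X -0.0245 0.0117 Y 0.0924 0.1296 z 0.0763
scene 112 [ 0.4307 -0.2515] 0.0186 mid [ 0.43   -0.2518  0.0675] ext [0.035 0.034 0.007]
scene 24 [ 0.6169 -0.2817] 0.0157 mid [ 0.6158 -0.2817  0.0671] ext [0.014 0.029 0.006]
side 17 [ 0.6275 -0.2979] 0.0115 mid [ 0.6286 -0.2968  0.068 ] ext [0.019 0.017 0.005]
shift [-0.253  1.183  0.39 ] turn -0.0 | tcp [0.5786 0.209  0.2053] yaw_y -1.673 t 42.1 F [-0.2  0.1  0.2] op 0.607 grip 0.0
```

Three canisters are seated. The last one is at (0.430,-0.251).

{"method": "apply_moves", "body": {
  "targets": [
    [100, [-0.03, 0.14, 0], 0],
    [100, [-0.06, 0.29, 0], 0],
    [100, [-0.09, 0.44, 0], 0],
    [100, [-0.13, 0.59, 0], 0],
    [100, [-0.17, 0.74, 0], 0],
    [100, [-0.21, 0.88, 0], 0],
    [100, [-0.253, 0.98, 0.03], 0],
    [100, [-0.253, 1, 0.1], 0],
    [100, [-0.253, 1, 0.1], 0],
    [100, [-0.253, 1, 0.1], 0]
  ]
}}

```text
time: 43.35
tcp_pos: [0.4373, -0.1787, 0.164]
ee_rot: [3.137, -0.159, -0.001]
contact_force: [0.3, -0.4, 0.2]
opening: 0.609
gripper_force: 0.0
```

```bash
python3 - <<'E'
from h import *
cans(('wrist',))
goto(.430,-.251,.048,np.pi/2-.102)
E
```

```text
wrist 18 [ 0.3644 -0.1279] 0.0077 mid [ 0.3644 -0.1279  0.0655] ext [0.008 0.013 0.003]
wrist 1453 [ 0.4288 -0.2503] 0.0181 mid [ 0.4288 -0.2504  0.0661] ext [0.036 0.036 0.004]
shift [-0.001  0.182  0.291] turn 0.001 | tcp [ 0.4377 -0.1785  0.1644] yaw_y -1.672 t 43.4 F [-0.   0.8  0.1] op 0.607 grip 0.0
```

{"method": "apply_moves", "body": {
  "targets": [
    [100, [-0.003, 0.1, 0], 0],
    [100, [-0.003, 0.18, 0.05], 0],
    [100, [-0.003, 0.18, 0.15], 0],
    [100, [-0.003, 0.18, 0.24], 0],
    [100, [-0.003, 0.18, 0.28], 0],
    [100, [-0.003, 0.18, 0.289], 0],
    [100, [-0.003, 0.18, 0.289], 0],
    [255, [-0.003, 0.18, 0.289], 0],
    [255, [-0.003, 0.18, 0.289], 0],
    [255, [-0.003, 0.18, 0.289], 0],
    [255, [-0.003, 0.18, 0.289], 0],
    [255, [-0.003, 0.18, 0.289], 0]
  ]
}}

```text
time: 44.9
tcp_pos: [0.4288, -0.2505, 0.049]
ee_rot: [3.137, -0.16, 0.001]
contact_force: [-0.9, 0.8, 6.1]
opening: 0.393
gripper_force: 20.0
```

{"method": "apply_moves", "body": {
  "targets": [
    [255, [0, 0, 0], 0],
    [255, [0, 0, -0.05], 0],
    [255, [0, 0, -0.15], 0],
    [255, [0.01, -0.05, -0.25], 0],
    [255, [0.05, -0.15, -0.34], 0],
    [255, [0.09, -0.28, -0.35], 0],
    [255, [0.13, -0.42, -0.35], 0],
    [255, [0.18, -0.56, -0.35], 0],
    [255, [0.22, -0.7, -0.35], 0],
    [255, [0.25, -0.8, -0.35], 0],
    [255, [0.255, -0.84, -0.35], 0],
    [255, [0.255, -0.84, -0.35], 0]
  ]
}}

```text
time: 46.4
tcp_pos: [0.5636, 0.0739, 0.1874]
ee_rot: [3.137, -0.159, -0.003]
contact_force: [-0.5, -0.1, -2.2]
opening: 0.399
gripper_force: 20.0
```

```bash
python3 - <<'E'
from h import *
goto(.5716,.1353,.060,np.pi/2-.102)
E
```

```text
shift [ 0.005 -0.155  0.318] turn 0.001 | tcp [0.5636 0.0739 0.1874] yaw_y -1.672 t 46.4 F [-0.5 -0.1 -2.2] op 0.399 grip 20.0
```

{"method": "apply_moves", "body": {
  "targets": [
    [255, [0.005, -0.06, 0], 0],
    [255, [0.005, -0.13, 0], 0],
    [255, [0.005, -0.155, 0.02], 0],
    [255, [0.005, -0.155, 0.1], 0],
    [255, [0.005, -0.155, 0.2], 0],
    [255, [0.005, -0.155, 0.24], 0],
    [255, [0.005, -0.155, 0.24], 0],
    [255, [0.005, -0.155, 0.24], 0],
    [255, [0.005, -0.155, 0.24], 0]
  ]
}}

```text
time: 47.52
tcp_pos: [0.5734, 0.1353, 0.0939]
ee_rot: [-3.136, 0.16, -0.004]
contact_force: [0.0, -0.1, -0.7]
opening: 0.397
gripper_force: 20.0
```

```bash
python3 - <<'E'
from h import *
goto(.5716,.1353,.060,np.pi/2-.102)
E
```

```text
shift [-0.005  0.001  0.085] turn -0.0 | tcp [0.5734 0.1353 0.0939] yaw_y -1.673 t 47.52 F [ 0.  -0.1 -0.7] op 0.397 grip 20.0
```

{"method": "apply_moves", "body": {
  "targets": [
    [255, [-0.004, 0, 0.03], 0],
    [255, [-0.004, 0, 0.06], 0],
    [255, [-0.004, 0, 0.078], 0],
    [255, [-0.004, 0, 0.083], 0],
    [255, [-0.004, 0, 0.083], 0],
    [190, [-0.004, 0, 0.083], 0],
    [100, [-0.004, 0, 0.083], 0],
    [100, [-0.004, 0, 0.083], 0],
    [100, [-0.004, 0, 0.083], 0],
    [100, [-0.004, 0, -0.03], 0],
    [100, [-0.004, 0, -0.15], 0],
    [80, [-0.004, 0, -0.28], 0]
  ]
}}

```text
time: 49.02
tcp_pos: [0.5706, 0.135, 0.2056]
ee_rot: [3.137, -0.16, -0.001]
contact_force: [-0.1, 0.9, 0.4]
opening: 0.649
gripper_force: 0.0
```

```bash
python3 - <<'E'
from h import *
incaddy(('scene','side')); cans(); flap()
s=manip.read_state()
goto(.7085,.2325,.1375,np.pi/2-.102)
for n in('scene','wrist'):
    f=grab(n);P=f['P'].reshape(-1,3);P=P[np.isfinite(P[:,0])]
    q=P[(P[:,0]>.685)&(P[:,0]<.735)&(abs(P[:,1]-.2325)<.03)&(P[:,2]>.1)&(P[:,2]<.18)]
    if len(q):print(n,len(q),q.min(0),q.max(0))
E
```

```text
scene pocket 0 121 X -0.0236 0.014 Y -0.1301 -0.0955 z 0.0758
scene pocket 1 121 X -0.0226 0.0125 Y -0.0566 -0.0203 z 0.076
scene pocket 2 117 X -0.0241 0.013 Y 0.0171 0.0538 z 0.0756
scene pocket 3 114 X -0.0246 0.0127 Y 0.0901 0.1298 z 0.0757
side pocket 0 193 X -0.0234 0.0128 Y -0.128 -0.0918 z 0.0764
side pocket 1 221 X -0.0234 0.0127 Y -0.0563 -0.0176 z 0.076
side pocket 2 253 X -0.0238 0.0122 Y 0.0199 0.0564 z 0.0763
side pocket 3 285 X -0.0242 0.0116 Y 0.0943 0.1286 z 0.0762
scene 20 [ 0.6147 -0.2815] 0.0141 mid [ 0.6148 -0.2811  0.0673] ext [0.011 0.027 0.006]
scene 302 flap face angle med [0.007 2.009 2.06 ]
side 2301 flap face angle med [1.944 1.992 2.033]
shift [ 0.32  -0.278  0.163] turn -0.0 | tcp [0.57   0.1348 0.2032] yaw_y -1.673 t 49.33 F [0.4 0.5 0. ] op 0.68 grip 0.0
scene 121 [0.68506361 0.2155221  0.12986274] [0.71904426 0.26239998 0.17928658]
wrist 2377 [0.68500042 0.21758264 0.12603549] [0.71841361 0.26243319 0.17853058]
```

All four canisters are in their pockets, tops at 0.076. I go back to the knob to close the flap.

{"method": "apply_moves", "body": {
  "targets": [
    [80, [0, 0, -0.1], 0],
    [80, [0.05, -0.03, -0.19], 0],
    [80, [0.15, -0.12, -0.19], 0],
    [80, [0.25, -0.22, -0.19], 0],
    [80, [0.31, -0.27, -0.19], 0],
    [80, [0.32, -0.278, -0.15], 0],
    [80, [0.32, -0.278, -0.05], 0],
    [80, [0.32, -0.278, 0.06], 0],
    [80, [0.32, -0.278, 0.13], 0],
    [80, [0.32, -0.278, 0.158], 0],
    [80, [0.32, -0.278, 0.162], 0],
    [80, [0.32, -0.278, 0.162], 0]
  ]
}}

```text
time: 50.92
tcp_pos: [0.7101, 0.2329, 0.1411]
ee_rot: [-3.137, 0.16, -0.004]
contact_force: [0.1, 0.3, -0.3]
opening: 0.686
gripper_force: 0.0
```

{"method": "apply_moves", "body": {
  "targets": [
    [255, [0, 0, 0], 0],
    [255, [0, 0, 0], 0],
    [255, [0, 0, 0], 0],
    [255, [0, 0, 0], 0],
    [255, [0, 0, 0], 0],
    [255, [0, 0, 0], 0]
  ]
}}

```text
time: 51.68
tcp_pos: [0.7094, 0.2315, 0.1396]
ee_rot: [3.136, -0.161, -0.001]
contact_force: [-0.6, -4.3, 0.8]
opening: 0.31
gripper_force: 20.0
```

```bash
python3 - <<'E'
from h import *
goto(.7085,.2325,.1375,np.pi/2-.102)
E
```

```text
shift [-0.003 -0.002  0.005] turn -0.0 | tcp [0.7094 0.2315 0.1396] yaw_y -1.673 t 51.67 F [-0.6 -4.3  0.8] op 0.31 grip 20.0
```

{"method": "apply_moves", "body": {
  "targets": [
    [255, [-0.011, 0.005, -0.014], 0],
    [255, [-0.025, 0.005, -0.029], 0],
    [255, [-0.041, 0.005, -0.043], 0],
    [255, [-0.058, 0.005, -0.055], 0],
    [255, [-0.077, 0.005, -0.066], 0],
    [255, [-0.096, 0.005, -0.074], 0],
    [255, [-0.116, 0.005, -0.081], 0],
    [255, [-0.136, 0.005, -0.085], 0],
    [255, [-0.157, 0.005, -0.088], 0],
    [255, [-0.178, 0.005, -0.088], 0],
    [255, [-0.199, 0.005, -0.086], 0],
    [255, [-0.219, 0.005, -0.083], 0]
  ]
}}

```text
time: 53.18
tcp_pos: [0.6221, 0.2403, 0.1733]
ee_rot: [-3.136, 0.16, -0.003]
contact_force: [2.8, 4.9, -1.8]
opening: 0.311
gripper_force: 20.0
```

```bash
python3 - <<'E'
from h import *
goto(.567,.2463,.1331,np.pi/2-.102);flap()
E
```

```text
shift [-0.139 -0.001  0.1  ] turn 0.0 | tcp [0.6221 0.2403 0.1733] yaw_y -1.673 t 53.17 F [ 2.8  4.9 -1.8] op 0.311 grip 20.0
scene 1132 flap face angle med [0.872 0.951 1.112]
side 1216 flap face angle med [0.801 0.912 1.052]
```

{"method": "apply_moves", "body": {
  "targets": [
    [255, [-0.02, -0.002, 0.006], 0],
    [255, [-0.04, -0.003, 0.014], 0],
    [255, [-0.058, -0.003, 0.024], 0],
    [255, [-0.076, -0.003, 0.035], 0],
    [255, [-0.092, -0.003, 0.049], 0],
    [255, [-0.107, -0.003, 0.063], 0],
    [255, [-0.12, -0.003, 0.08], 0],
    [255, [-0.132, -0.003, 0.095], 0],
    [255, [-0.136, -0.003, 0.1], 0],
    [255, [-0.136, -0.003, 0.104], 0],
    [255, [-0.136, -0.003, 0.104], 0]
  ]
}}

```text
time: 54.65
tcp_pos: [0.569, 0.246, 0.1335]
ee_rot: [3.137, -0.159, 0.004]
contact_force: [-3.6, -0.6, 13.1]
opening: 0.309
gripper_force: 20.0
```

```bash
cat >> h.py <<'E'
def shut():
    for n in('scene','side'):
        f=grab(n);P=f['P'].reshape(-1,3);P=P[np.isfinite(P[:,0])]
        e=np.array([np.cos(.102),-np.sin(.102)]);c=np.array([.5879,.2452]);X=(P[:,:2]-c)@e;Y=(P[:,:2]-c)@[-e[1],e[0]];Z=P[:,2]
        k=(abs(X)<.044)&(abs(Y)<.155)&(abs(Y)>.04)&(Z>.08)&(Z<.11)
        A=np.c_[X[k],Y[k],np.ones(k.sum())];r=np.linalg.lstsq(A,Z[k],rcond=None)[0];print(n,k.sum(),'flap slope x',r[0].round(4),'z centre',r[2].round(4))
E
python3 - <<'E'
from h import *
goto(.567,.2463,.1331,np.pi/2-.102);shut()
E
```

```text
shift [-0.005 -0.     0.001] turn 0.0 | tcp [0.569  0.246  0.1335] yaw_y -1.672 t 54.65 F [-3.6 -0.6 13.1] op 0.309 grip 20.0
scene 1998 flap slope x 0.0042 z centre 0.0939
side 2619 flap slope x 0.0031 z centre 0.094
```

The flap is shut and reacting at 13 N. Release and retreat, then a final check.

{"method": "apply_moves", "body": {
  "targets": [
    [255, [0, 0, -0.002], 0],
    [200, [0, 0, -0.002], 0],
    [120, [0, 0, -0.002], 0],
    [60, [0, 0, -0.002], 0],
    [60, [0, 0, -0.002], 0],
    [60, [0, 0, -0.002], 0],
    [60, [0, 0, -0.06], 0],
    [60, [0, 0, -0.16], 0],
    [60, [-0.05, 0.1, -0.3], 0],
    [60, [-0.2, 0.2, -0.4], 0],
    [60, [-0.3, 0.3, -0.45], 0],
    [60, [-0.3, 0.3, -0.45], 0]
  ]
}}

```text
time: 56.25
tcp_pos: [0.4349, 0.1378, 0.3133]
ee_rot: [-3.135, 0.16, -0.004]
contact_force: [-0.2, -0.2, 0.4]
opening: 0.765
gripper_force: 0.0
```

```bash
python3 - <<'E'
from h import *
shut();dip();goto(.45,.13,.31);save(grab('scene'),'end',scale=1.4)
E
```

```text
scene 2136 flap slope x -0.0044 z centre 0.0939
side 4389 flap slope x 0.0011 z centre 0.094
side 0.055 32 X -0.0275 0.0199 Y -0.029 0.034
side 0.065 63 X -0.0302 0.0324 Y -0.031 0.035
side 0.075 84 X -0.0359 0.036 Y -0.031 0.036
side 0.085 153 X -0.0404 0.033 Y -0.031 0.036
side 0.1 95 X -0.0417 0.0286 Y -0.033 0.036
side 0.115 5 X -0.0034 0.0196 Y -0.025 0.008
side 0.15 2 X 0.0014 0.0015 Y 0.011 0.012
side 0.17 14 X -0.0068 0.0019 Y -0.006 0.01
side 0.19 15 X -0.0125 -0.004 Y -0.006 0.01
scene 0.055 52 X -0.0313 0.0254 Y -0.031 0.026
scene 0.065 97 X -0.0325 0.0347 Y -0.032 0.031
scene 0.075 104 X -0.0356 0.0361 Y -0.031 0.031
scene 0.085 183 X -0.0424 0.0352 Y -0.032 0.03
scene 0.1 149 X -0.0423 0.0294 Y -0.031 0.033
scene 0.115 59 X 0.0015 0.0232 Y -0.026 0.025
scene 0.13 32 X 0.0083 0.0181 Y -0.005 0.007
scene 0.15 36 X 0.0015 0.0125 Y -0.006 0.006
scene 0.17 33 X -0.006 0.003 Y -0.006 0.006
scene 0.19 17 X -0.009 -0.0027 Y -0.006 0.004
shift [0.036 0.02  0.003] turn 0 | tcp [0.4366 0.1393 0.3114] yaw_y -1.673 t 56.45 F [0.1 1.  0. ] op 0.766 grip 0.0
```

View pics/end.png

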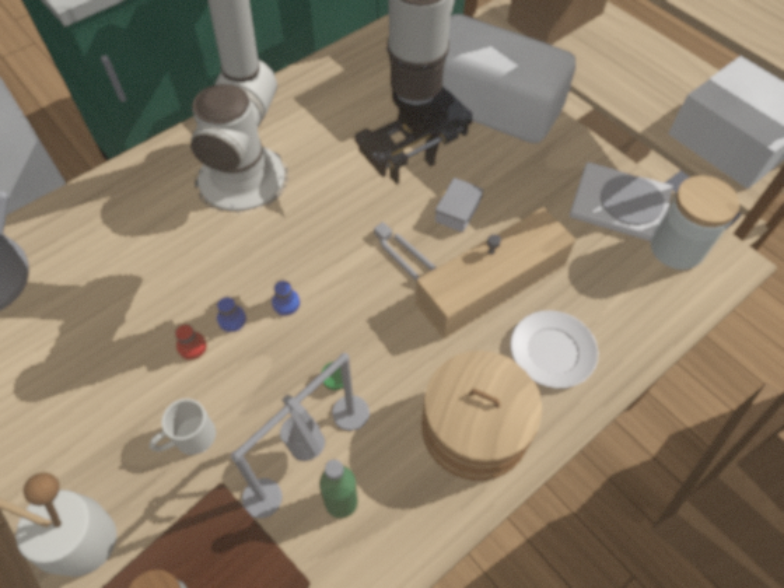

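The final picture shows the dipper on the rail at (300,425), the flap shut and the counter otherwise unchanged. The release may have lifted the flap by a hair, so I press the knob down once with shut fingers.

```bash
python3 - <<'E'
from h import *
goto(.567,.247,.175,np.pi/2-.102)
E
```

```text
shift [ 0.296 -0.301  0.339] turn -0.0 | tcp [0.4368 0.1395 0.3107] yaw_y -1.673 t 56.5 F [0.9 0.2 0. ] op 0.761 grip 0.0
```

{"method": "apply_moves", "body": {
  "targets": [
    [255, [0.1, -0.1, 0], 0],
    [255, [0.2, -0.2, 0.05], 0],
    [255, [0.28, -0.29, 0.1], 0],
    [255, [0.296, -0.301, 0.2], 0],
    [255, [0.296, -0.301, 0.28], 0],
    [255, [0.296, -0.301, 0.33], 0],
    [255, [0.296, -0.301, 0.34], 0],
    [255, [0.296, -0.301, 0.36], 0],
    [255, [0.296, -0.301, 0.37], 0],
    [255, [0.296, -0.301, 0.38], 0],
    [255, [0.296, -0.301, 0.385], 0],
    [255, [0.296, -0.301, 0.385], 0]
  ]
}}

```text
time: 58.0
tcp_pos: [0.5667, 0.2469, 0.1573]
ee_rot: [-3.137, 0.16, -0.0]
contact_force: [0.4, -0.3, 0.2]
opening: 0.013
gripper_force: 0.0
```

{"method": "apply_moves", "body": {
  "targets": [
    [255, [0, 0, 0.005], 0],
    [255, [0, 0, 0.01], 0],
    [255, [0, 0, 0.014], 0],
    [255, [0, 0, 0.014], 0]
  ]
}}

```text
time: 58.5
tcp_pos: [0.5667, 0.247, 0.1539]
ee_rot: [-3.137, 0.159, -0.002]
contact_force: [-4.2, -0.5, 8.9]
opening: 0.003
gripper_force: 4.6
```

{"method": "apply_moves", "body": {
  "targets": [
    [255, [0, 0, -0.05], 0],
    [255, [0, 0, -0.15], 0],
    [255, [-0.05, 0.05, -0.3], 0],
    [255, [-0.2, 0.2, -0.35], 0],
    [255, [-0.3, 0.3, -0.35], 0],
    [255, [-0.3, 0.3, -0.35], 0],
    [255, [-0.3, 0.3, -0.35], 0],
    [255, [-0.3, 0.3, -0.35], 0]
  ]
}}

```text
time: 59.5
tcp_pos: [0.4359, 0.1405, 0.2914]
ee_rot: [-3.137, 0.16, -0.0]
contact_force: [0.1, 0.7, -0.5]
opening: 0.007
gripper_force: 0.0
```

```bash
python3 - <<'E'
from h import *
shut();print(manip.job_done())
E
```

```text
scene 2123 flap slope x -0.0002 z centre 0.0939
side 4402 flap slope x 0.0008 z centre 0.0941
the job is handed in; nothing more can be done
None
```

The job is handed in at about 60 s of the 210 s allowed: the dipper hangs in its lean on the rail, all four silver canisters stand upright in their own pockets, the flap is shut, and I saw no other kitchen things moved.

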